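# Set out the desk pad for work

## Robot

A 7-joint arm with a two-finger parallel gripper is mounted at the origin on a cart in front of the work surface, level with it; the furniture and walls round the work are solid. World frame = base frame: x ahead of the robot, y to its left, z up, the work surface at z = 0. Lengths are in m, angles in degrees, forces in N, time in s.
With the tool pointing down it reaches from about 0.4 to 0.875 m from the base axis. Payload 6.5 kg.
Tool frame: the origin (TCP) lies midway between the tips of the shut fingers; the grasp point (between the pads) lies 19 mm behind it; z points along the fingers, y is the line along which they close (so a half turn about z gives the same grasp; the last joint's range is limited). The gripper opens to 85 mm and grips with 20 to 120 N. Pads are 22 mm wide; open, the fingers measure 114 mm over their backs; the gripper's body (76 mm by 85 mm) begins 54 mm behind the grasp point. The pads swing forward as they close: fully open they stand 13 mm farther back than shut.
Start: joints at [-73.465, 30.733, -0.252, 88.115, 0.149, 61.152, -4.079], TCP at [0.226, 0.61, 0.231] pointing down, gripper open.
Joint ranges: [-154.64, 154.64], [-21.42, 123.67], [-72.66, 72.17], [13.99, 137.28], [-74.86, 254.86], [10.95, 109.41], [-158.01, 158.01]. Speed limits (degrees/s): [136.94, 136.94, 180, 180, 180, 180, 180].

## Interface

Orientations are given as a 3x3 rotation matrix whose columns are the frame's x, y, z axes.
In Python, from rig import r gives the robot as it stands. The module is installed in compiled form; this text tells all that it offers.
- The arm moves only by the shell command python3 -m crank 'ROWS'. ROWS is JSON, a list of rows, each an object of numbers: "dx", "dy", "dz": the shift along the tool's x, y, z in mm; "ax", "ay", "az": the turn, a rotation vector about the tool's x, y, z in rad; "fingers": the finger opening in mm, from 0 to 85.4. A call has 1 to 12 rows; each row is the pose to reach, as a shift and turn from the pose commanded when the call began, along the tool's axes at that moment; what a row does not reach only later rows make up. A row lasts 1/12 s, in which the tool goes at most 41.7 mm and 7.16 degrees, less where a joint would pass 70% of its speed; a pose out of reach is approached as far as the arm can. A call with a gripper value outside its range is refused whole. The fingers move at their own pace and stop on an object; the grip force is fixed at half the most. Time passes only in rows, so rows that repeat a pose let the fingers close. It gives the time, the measured TCP pose, the force, the opening and the grip force at its end, in the units of the state.
- r.observe(): the state, without advancing time (a new reading comes with each control period).
- r.get_image(name): name is "scene" or "top" or "wrist"; returns a dict with "image" (480x640x3 uint8, red, green, blue), "camera_matrix" (3x3 intrinsics, pixels), "dist_coeffs" ([k1, k2, p1, p2, k3] as OpenCV has them; the pictures are not rectified), "camera_from_world" (4x4, takes a point from world to camera coordinates); the wrist camera has in their place "tool_from_camera" (4x4, takes a point from camera to tool coordinates, whose origin is the TCP and whose axes are the flange's). Camera axes: x right, y down, z forward; pixel columns grow to the right and rows downward; lengths in m; the calibration is good to about 2 mm. A picture is of the moment at which its call begins: read the wrist's pose just before it. There is no depth.
- r.close_job(): hands the job in; it is judged then, once.
The state is a dict: "t": time; "qpos": joint angles; "joint_vel": joint speeds; "joint_efforts": joint torques, N m; "ee_pos": TCP position; "orientation": TCP orientation; "wrist_force": force on the tool from outside, world axes, zero at the start; "torque": the same for the moment, N m; "width": opening from 0.0 (shut) to 1.0 (fully open); "grip_force": force on a finger pad.
Only numpy, scipy, OpenCV 4.12 (cv2) and the standard library are available. Lean on these libraries where they do the work, as an engineer would, in place of code of your own. Each camera call takes 0.05 s, during which the arm holds its last target. There are 200 camera calls.

## Task

Set out the cork desk pad: stand the mint tin in its middle, midway between the clip tin and the calculator that lie on it, with the eraser from just left of the pad lying flat and centred on its lid. Stand the glue stick upright behind the calculator, 3 cm beyond the middle of its display end, and lay the USB stick flat in front of the clip tin (on your side), parallel to its long near side, centred on it and 3 cm from it, both square to the calculator or tin however it is turned. Leave the clip tin, the calculator, the mouse and the tape roll where they are.

Things in the scene. Friction and masses are not known exactly. Their poses are not given: they have to be found in the camera images.
- desk_pad: Cork desk pad lying on the desk, fixed, 300 (x) x 360 (y) x 3 mm thick, so its top is at z = 0.003. Origin at the centre of its underside; x points away from the robot, y to the left; turned up to 9 degrees. Its centre is the midpoint between clip tin and calculator to within 4 mm.
- clip_tin: Flat rectangular hinged tin, green-grey, closed, lying on the pad, 63 (x) x 96 (y) x 26 mm high, 70 g, loose but to be left alone. Left or right on the pad by chance, about 120 mm from the pad's centre. Origin at the centre of its underside; axes along its sides: x away from the robot (its near long side is at x = -31.5 mm), y along its long sides.
- calculator: Light grey pocket calculator lying on the pad on the other side, 120 (x) x 74 (y) x 9 mm high (12 mm with keys and display), 95 g, loose but to be left alone (another calculator, at the far left end of the desk, has no part in this). Origin at the centre of its underside; x along its length, away from the robot, towards the display end, which is at x = +60 mm; y to the left.
- mint_tin: Round screw-lid tin, white lid and red band, 68 mm across, 43 mm high with a flat top, about 110 g, standing. Origin at the centre of its underside, z up. Starts on the bare desk to the left of the pad, in one of four places, as do the next three.
- eraser: Block eraser, white with a blue card sleeve, lying flat, 18 (x) x 52 (y) x 11.5 mm high, about 20 g; the one close to the pad (another, at the left end of the desk beyond the notebook, has no part in this). Origin at the centre of its underside, z up; x across its width, y along its length.
- glue_stick: Glue stick standing upright, dark teal and white cylinder, 25 mm across, 96 mm high, 36 g. Origin at the centre of its underside, z up.
- usb_stick: USB stick lying flat, black case 17 wide (x) x 34 long (y) x 8.5 mm high with a 13 mm metal plug at its -y end (47 mm in all), about 14 g. Origin under the middle of its whole length, z up; y runs along it, and the black case reaches from y = -10 to +23 mm.
- mouse: White computer mouse, wireless, lying on the desk beyond the pad on the left, about 105 x 58 x 36 mm, loose; a bystander, to be left alone. Origin at the centre of its underside.
- tape_roll: Roll of beige adhesive tape lying flat on the desk beyond the far edge of the pad, 104 mm across, 25 mm high, loose; a bystander, to be left alone. Origin at the centre of its underside.
Things that resemble listed ones, but are neither listed nor needed, are in the scene too. What is shaped like the eraser but orange is not meant. Several things look just like the glue_stick: the one meant starts nearest to the robot's base.

How it is judged:
By the outcome, as a careful person would: the job done as asked, in the order asked, and still so for the second after the job is handed in, with the robot touching nothing.
It also fails if it takes over 102 s, if anything falls off the work surface, if the arm or the gripper's body presses on something with over 40 N, if the wrist force passes 120 N, or if a joint passes its speed limit or range.

## Working session

There is one attempt and no reset: what is moved stays moved. The work goes in short steps, Python scripts to look and compute and a shell command to move; the robot and the scene stay as the last step left them, time stands still between calls to the robot, and variables do not carry over. Pictures are saved under pics/ and viewed, at most 14 in all, crops included, and the job is handed in when it is done.

```bash
mkdir -p pics
cat > h.py <<'E'
from rig import r
import numpy as np, cv2, sys
def snap(name,fn):
    o=r.observe(); d=r.get_image(name)
    cv2.imwrite('pics/'+fn+'.png',d['image'][:,:,::-1])
    K=np.array(d['camera_matrix']);D=np.array(d['dist_coeffs'])
    if name=='wrist':
        T=np.eye(4);T[:3,:3]=np.array(o['orientation']);T[:3,3]=o['ee_pos']
        W=T@np.array(d['tool_from_camera'])
    else: W=np.linalg.inv(np.array(d['camera_from_world']))
    np.savez('pics/'+fn+'.npz',K=K,D=D,W=W)
def load(fn):
    z=np.load('pics/'+fn+'.npz'); return z['K'],z['D'],z['W']
def px2w(fn,pts,z):
    K,D,W=load(fn)
    n=cv2.undistortPoints(np.array(pts,float).reshape(-1,1,2),K,D).reshape(-1,2)
    v=np.c_[n,np.ones(len(n))]@W[:3,:3].T; c=W[:3,3]
    return c+v*((np.broadcast_to(z,len(n))-c[2])/v[:,2])[:,None]
def w2px(fn,P):
    K,D,W=load(fn); C=np.linalg.inv(W)
    return cv2.projectPoints(np.array(P,float).reshape(-1,1,3),cv2.Rodrigues(C[:3,:3])[0],C[:3,3],K,D)[0].reshape(-1,2)
E
python3 - <<'E'
from h import *
np.set_printoptions(precision=3,suppress=True)
for n in('scene','top','wrist'):
    snap(n,n+'0');print(n,load(n+'0')[2])
o=r.observe();print(o)
E
```

```text
scene [[ 0.825 -0.406  0.394  0.219]
 [-0.566 -0.61   0.555 -0.369]
 [ 0.015 -0.681 -0.733  0.735]
 [ 0.     0.     0.     1.   ]]
top [[-0.028 -0.993  0.111  0.514]
 [-1.     0.027 -0.007  0.16 ]
 [ 0.004 -0.111 -0.994  0.951]
 [ 0.     0.     0.     1.   ]]
wrist [[ 0.347  0.905  0.246  0.163]
 [ 0.938 -0.335 -0.092  0.632]
 [-0.001  0.262 -0.965  0.372]
 [ 0.     0.     0.     1.   ]]
{'t': 0.15, 'qpos': array([-73.465,  30.767,  -0.255,  88.155,   0.149,  61.152,  -4.079]), 'joint_vel': array([ 0.073, -0.155,  0.032, -0.125,  0.067, -0.062, -0.024]), 'joint_efforts': array([  0.002, -58.379,   1.05 , -25.935,   0.012,   0.007,  -0.   ]), 'ee_pos': array([0.226, 0.609, 0.231]), 'orientation': array([[-0.938,  0.347, -0.   ],
       [ 0.347,  0.938, -0.001],
       [-0.   , -0.001, -1.   ]]), 'wrist_force': array([-0.562,  0.071, -0.182]), 'torque': array([ 0.016,  0.043, -0.014]), 'grip_force': 0.0, 'width': 1.0029257695694795}
```

View pics/top0.png

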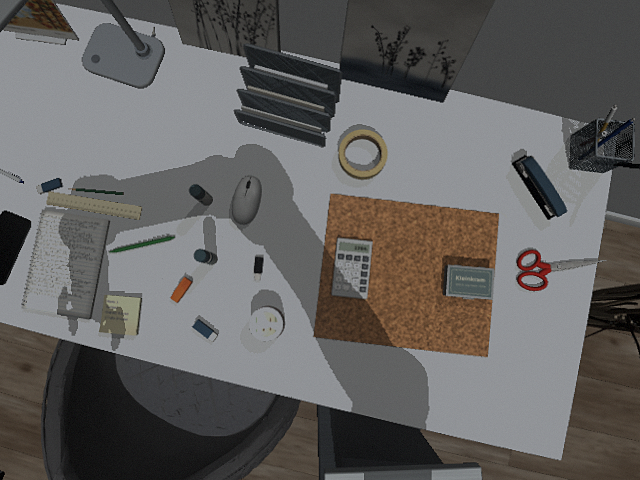

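View pics/scene0.png

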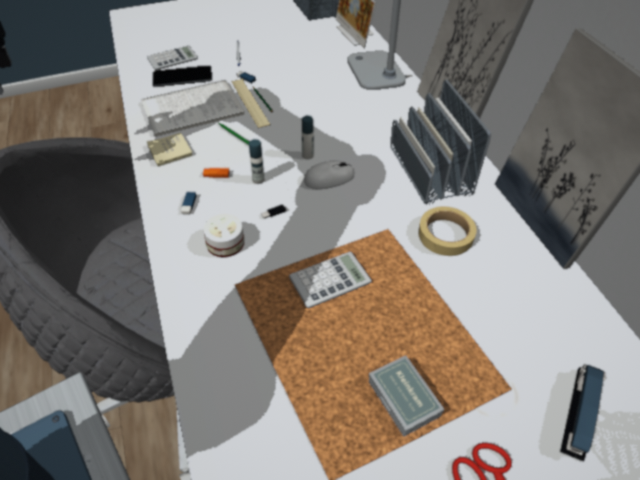

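The top view shows: the clip tin at (470,281), calculator (352,267), mint tin (265,323), blue-sleeved erasers (205,328) and far (49,186), orange block (181,289), USB stick (259,265), glue-like sticks with tops at (197,190) and (202,255), mouse (246,200), tape (362,152). Next I measure them.

Run:
```python
from h import *
np.set_printoptions(precision=4,suppress=True)
print(w2px('top0',[[0,0,0],[.226,.61,.231],[.4,0,0]]))
for n,p,z in [('glueA',(197,190),.096),('glueB',(202,255),.096),('mint',(266,322),.043),('er',(205,328),.0115),('usb',(259,265),.0085),('orange',(181,289),.01),('farer',(49,186),.01),('pad c',(407,275),.003),('clip',(470,280),.029),('calc',(352,267),.013),('tape',(362,152),.025),('mouse',(246,200),.03)]:
    w=px2w('top0',[p],z)[0];print(n,w,np.hypot(*w[:2]))
im=cv2.imread('pics/top0.png')
a=cv2.resize(im[180:350,160:290],None,fx=4.5,fy=4.5*.77,interpolation=3)
a=cv2.resize(im[170:350,150:290],None,fx=3.3,fy=3.3,interpolation=3)
b=cv2.resize(im[200:350,310:510],None,fx=3.3,fy=3.3,interpolation=3)[:594]
cv2.imwrite('pics/c1.png',a)
cv2.imwrite('pics/c2.png',cv2.resize(im[185:365,305:515],None,fx=3.3,fy=3.3,interpolation=3))
```

```text
[[407.3468 547.2797]
 [ 33.5653 485.355 ]
 [399.7575 345.0973]]
glueA [0.712  0.3889 0.096 ] 0.8112574202629698
glueB [0.5876 0.379  0.096 ] 0.6991978657490324
mint [0.4572 0.2671 0.043 ] 0.529568416819894
er [0.4463 0.3949 0.0115] 0.5958717182164012
usb [0.5713 0.2838 0.0085] 0.637895819987712
orange [0.5262 0.4444 0.01  ] 0.6887697581982295
farer [0.7508 0.7308 0.01  ] 1.0477572399251904
pad c [ 0.5425 -0.0208  0.003 ] 0.5428610189619614
clip [ 0.5278 -0.1431  0.029 ] 0.5468941841612843
calc [0.5617 0.0932 0.013 ] 0.5693918492170661
tape [0.7995 0.0647 0.025 ] 0.802127259359488
mouse [0.7034 0.3059 0.03  ] 0.7670746705480006
```

View pics/c1.png

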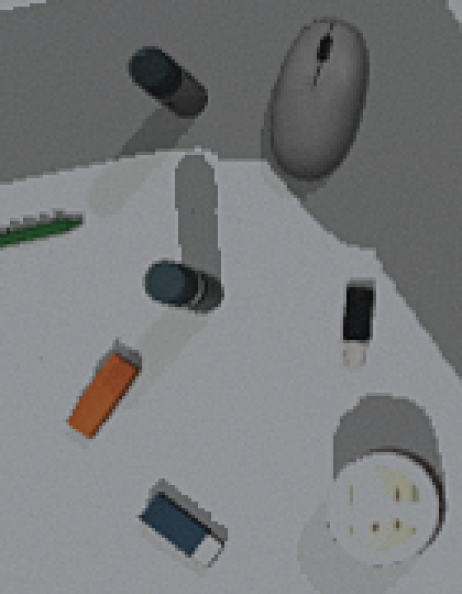

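View pics/c2.png

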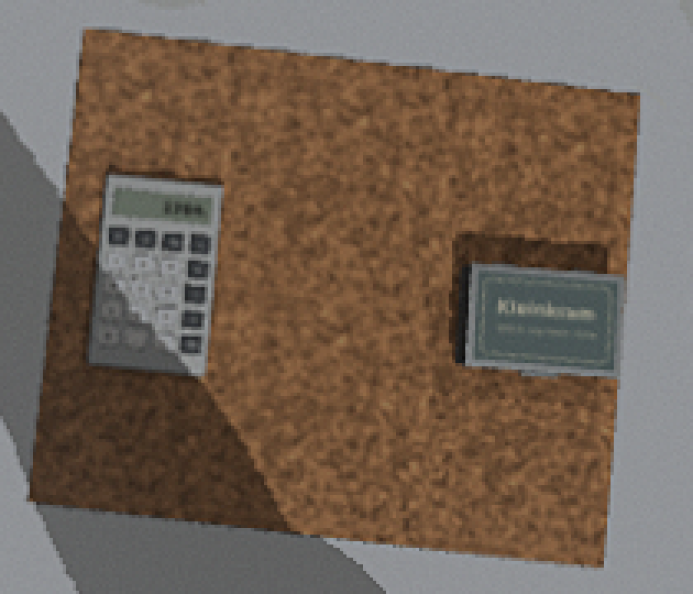

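Candidates:
- Glue stick: (202,255) at 0.70 m and (197,190) at 0.81 m from the base. I choose (202,255), the nearer.
- Eraser: (205,328) blue, beside the pad. (49,186) is beyond the notebook and (181,289) is orange, so both are rejected.
- Calculator on the pad at (352,267) and clip tin at (470,281); there is only one mint tin and one USB stick.

The crop confirms these: the chosen stick is at crop (172,283), the blue eraser at (182,528), and the USB plug points toward the robot. Next is a survey view over them with the wrist camera.

```bash
cat >> h.py <<'E'
def go(x,y,z,yaw,sym=True):
    o=r.observe();R=np.array(o['orientation']);p=np.array(o['ee_pos']);a=np.radians(yaw)
    yv=np.array([np.cos(a),np.sin(a),0])
    if sym and yv@R[:,1]<0: yv=-yv
    zv=np.array([0,0,-1.]);Rt=np.c_[np.cross(yv,zv),yv,zv]
    d=R.T@(np.array([x,y,z])-p)*1000; w=cv2.Rodrigues(R.T@Rt)[0].ravel()
    print('d',np.round(d,1),'|',round(float(np.linalg.norm(d)/41.7),1),'a',np.round(w,4),'|',round(float(np.degrees(np.linalg.norm(w))/7.16),1),'t',round(o['t'],2),'q7',round(o['qpos'][6],1))
E
python3 -c "
from h import *
go(.5,.35,.25,35)"
```

```text
d [-347.3 -147.7  -19.1] | 9.1 a [-1.200e-03  5.000e-04  6.052e-01] | 4.8 t 0.15 q7 -4.1
```

```bash
python3 -m crank '[{"dx":-347,"dy":-148,"dz":-19,"az":0.605},{"dx":-347,"dy":-148,"dz":-19,"az":0.605},{"dx":-347,"dy":-148,"dz":-19,"az":0.605},{"dx":-347,"dy":-148,"dz":-19,"az":0.605},{"dx":-347,"dy":-148,"dz":-19,"az":0.605},{"dx":-347,"dy":-148,"dz":-19,"az":0.605},{"dx":-347,"dy":-148,"dz":-19,"az":0.605},{"dx":-347,"dy":-148,"dz":-19,"az":0.605},{"dx":-347,"dy":-148,"dz":-19,"az":0.605},{"dx":-347,"dy":-148,"dz":-19,"az":0.605},{"dx":-347,"dy":-148,"dz":-19,"az":0.605},{"dx":-347,"dy":-148,"dz":-19,"az":0.605}]'
python3 - <<'E'
from h import *
snap('wrist','w1')
print(r.observe()['ee_pos'],r.observe()['joint_vel'])
print(w2px('w1',[[.457,.267,.043],[.446,.395,.0115],[.571,.284,.0085],[.588,.379,.096]]))
E
```

```text
[0.22569033 0.60916826 0.23075691] [-0.12055905 -0.09201673 -0.0264285  -0.15515794 -0.06869016 -0.04175392
  0.02483307]
[[ 87.24561648 535.55026659]
 [202.17396389 471.07248185]
 [162.6839965  574.57318552]
 [226.4428184  652.66611916]]invalid input at $[0]: expected keys dx, dy, dz, ax, ay, az, fingers
```

View pics/w1.png

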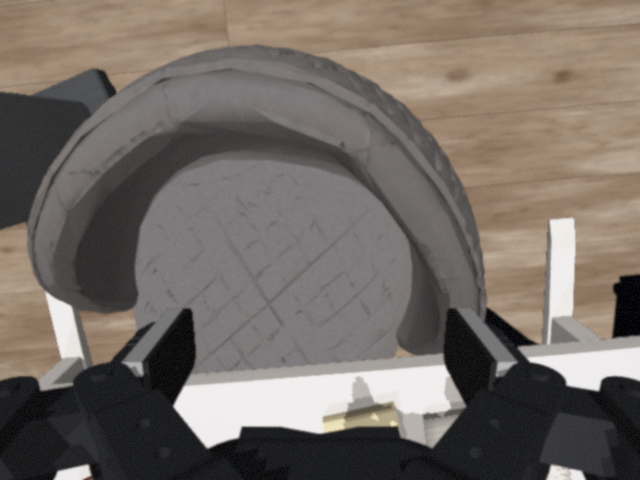

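The first call was refused because every key is required, so the picture shows only the chair. I'll retype the move with all keys.

```bash
python3 -m crank '[{"dx":-347,"dy":-148,"dz":-19,"ax":0,"ay":0,"az":0.605,"fingers":85},{"dx":-347,"dy":-148,"dz":-19,"ax":0,"ay":0,"az":0.605,"fingers":85},{"dx":-347,"dy":-148,"dz":-19,"ax":0,"ay":0,"az":0.605,"fingers":85},{"dx":-347,"dy":-148,"dz":-19,"ax":0,"ay":0,"az":0.605,"fingers":85},{"dx":-347,"dy":-148,"dz":-19,"ax":0,"ay":0,"az":0.605,"fingers":85},{"dx":-347,"dy":-148,"dz":-19,"ax":0,"ay":0,"az":0.605,"fingers":85},{"dx":-347,"dy":-148,"dz":-19,"ax":0,"ay":0,"az":0.605,"fingers":85},{"dx":-347,"dy":-148,"dz":-19,"ax":0,"ay":0,"az":0.605,"fingers":85},{"dx":-347,"dy":-148,"dz":-19,"ax":0,"ay":0,"az":0.605,"fingers":85},{"dx":-347,"dy":-148,"dz":-19,"ax":0,"ay":0,"az":0.605,"fingers":85},{"dx":-347,"dy":-148,"dz":-19,"ax":0,"ay":0,"az":0.605,"fingers":85},{"dx":-347,"dy":-148,"dz":-19,"ax":0,"ay":0,"az":0.605,"fingers":85}]'
python3 - <<'E'
from h import *
snap('wrist','w2')
print(r.observe()['ee_pos'],r.observe()['joint_vel'])
print(w2px('w2',[[.457,.267,.043],[.446,.395,.0115],[.571,.284,.0085],[.588,.379,.096]]))
E
```

```text
t: 1.2
ee_pos: [0.4994, 0.3505, 0.2501]
orientation: [[-0.573, 0.819, -0.001], [0.819, 0.573, 0.0], [0.001, -0.001, -1.0]]
wrist_force: [0.0, 0.9, -0.4]
width: 0.997
grip_force: 0.0
[0.49855011 0.35146133 0.24997389] [-1.08906861 -0.08036839 -0.54412542  0.00857525  0.17724163  0.0217448
  0.09280763]
[[224.92941446 262.61678742]
 [298.47271748 131.36233856]
 [339.91153734 301.75927542]
 [438.63056654 262.80980126]]
```

View pics/w2.png

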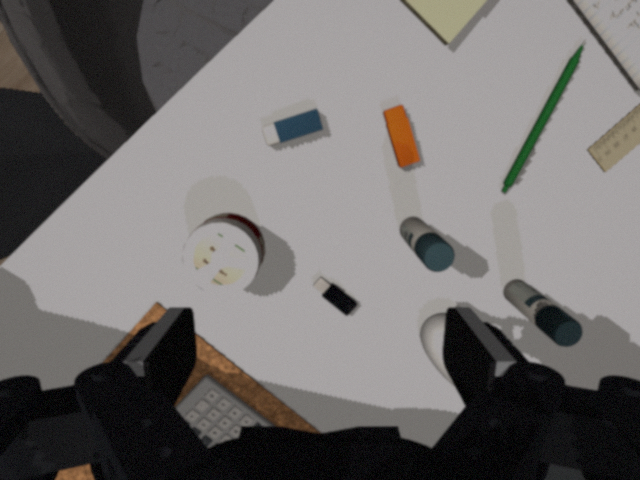

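The wrist view shows the mint tin lid at (221,257), eraser at (293,128), USB stick at (336,294) with its plug at (321,284), and the wanted glue stick top at (435,251). The orange block at (402,136) and the second stick at (558,325) stay out of it.

Run:
```python
from h import *
np.set_printoptions(precision=4,suppress=True)
snap('wrist','w3'); print(r.observe()['ee_pos'],np.abs(r.observe()['joint_vel']).max())
im=cv2.imread('pics/w3.png');hsv=cv2.cvtColor(im,cv2.COLOR_BGR2HSV)
H,S,V=[hsv[...,i].astype(int) for i in range(3)]
def near(m,p,rad=45):
    mm=np.zeros(m.shape,np.uint8);cv2.circle(mm,p,rad,1,-1)
    m=cv2.medianBlur((m&(mm>0)).astype(np.uint8)*255,3)
    n,l,s,c=cv2.connectedComponentsWithStats(m);k=1+s[1:,4].argmax()
    return cv2.findContours((l==k).astype(np.uint8),0,1)[0][0].reshape(-1,2),c[k],s[k]
def flat(m,p,z,name,rad=40):
    c,_,s=near(m,p,rad); w=px2w('w3',c,z)
    (cx,cy),(a,b),an=cv2.minAreaRect((w[:,:2]*1e4).astype(np.float32)); 
    if a<b: a,b,an=b,a,an+90
    print(name,cx/1e4,cy/1e4,'L',a/10,'W',b/10,'ang',an%180,s)
g=im.astype(int)
flat((H>95)&(H<125)&(S>100)&(V>60),(300,127),.0115,'blue sleeve')
flat(V<60,(340,298),.0085,'usb case',30)
c,_,s=near(V<75,(435,251),24)
for p in ('w3',): print('glue top comp',_,s,px2w(p,[(435,251)],.096))
print('sample glue',hsv[251,435],'lid',hsv[257,200],'desk',hsv[200,300],hsv[127,300],'usbcase',hsv[298,340],'eraserwhite',hsv[133,270])
cv2.imwrite('pics/c3.png',cv2.resize(im[90:330,170:470],None,fx=2.6,fy=2.4,interpolation=3))
```

```text
[0.4982 0.3519 0.25  ] 0.4860986078805213
blue sleeve 0.4430427734375 0.3987527099609375 L 37.006585693359376 W 15.948626708984374 ang 52.01716995239258 [276 113  45  30 782]
usb case 0.56968125 0.2858982421875 L 32.677938842773436 W 16.70323944091797 ang 174.91392517089844 [323 286  33  30 501]
glue top comp [433.5369 252.8653] [ 414  235   40   37 1017] [[0.579  0.3858 0.096 ]]
sample glue [95 63 73] lid [ 25  38 169] desk [  0   5 168] [101 113  77] usbcase [130  67  23] eraserwhite [175   9 168]
```

View pics/c3.png

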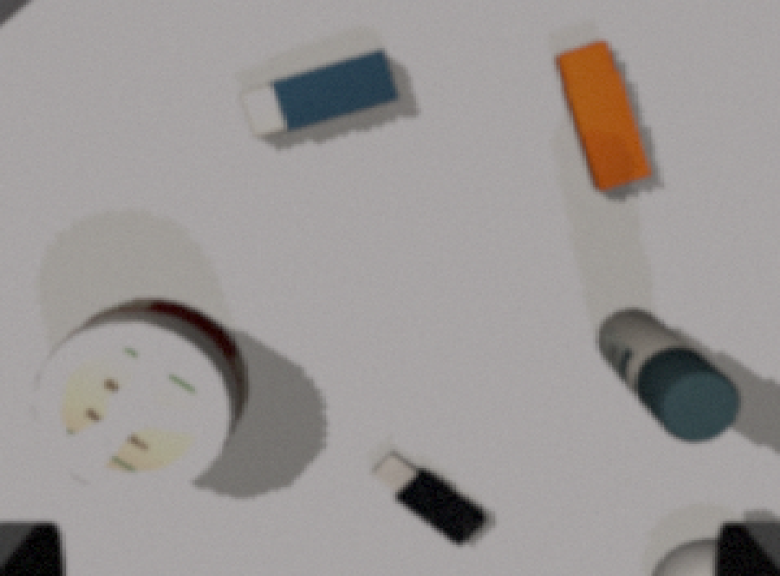

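Run:
```python
from h import *
np.set_printoptions(precision=4,suppress=True)
f=lambda x,y:(170+x/2.6,90+y/2.4)
print('lid',px2w('w3',[f(136,408),f(38,408),f(234,408)],.043))
print('glue',px2w('w3',[f(700,399),f(660,399),f(740,399)],.096), 'base from top',)
e=px2w('w3',[f(243,92),f(383,50),f(398,99),f(258,137)],.0115);print('er',e,e.mean(0))
u=px2w('w3',[f(373,470),f(393,450),f(490,520),f(462,545)],.0085);print('usb',u,u.mean(0))
# top-cam estimates from crop c1 (3.3x, origin 150,170)
g=lambda x,y:(150+x/3.3-.35,170+y/3.3-.35)
print('TOP lid',px2w('top0',[g(384,508),g(328,508),g(440,508)],.043))
print('glue',px2w('top0',[g(170,285),g(146,285)],.096))
e=px2w('top0',[g(160,490),g(224,540),g(205,566),g(140,517)],.0115);print('er',e,e.mean(0))
u=px2w('top0',[g(346,283),g(374,283),g(364,367),g(343,365)],.0085);print('usb',u.mean(0))
```

```text
lid [[0.4531 0.2687 0.043 ]
 [0.426  0.2496 0.043 ]
 [0.4801 0.2877 0.043 ]]
glue [[0.5841 0.3844 0.096 ]
 [0.5748 0.3779 0.096 ]
 [0.5935 0.391  0.096 ]] base from top
er [[0.4183 0.3804 0.0115]
 [0.4486 0.4197 0.0115]
 [0.4627 0.4085 0.0115]
 [0.4314 0.3699 0.0115]] [0.4402 0.3946 0.0115]
usb [[0.5392 0.284  0.0085]
 [0.5404 0.2953 0.0085]
 [0.5883 0.2916 0.0085]
 [0.5862 0.2764 0.0085]] [0.5635 0.2868 0.0085]
TOP lid [[0.4542 0.2672 0.043 ]
 [0.455  0.3004 0.043 ]
 [0.4533 0.234  0.043 ]]
glue [[0.5857 0.3806 0.096 ]
 [0.5861 0.3943 0.096 ]]
er [[0.4664 0.4088 0.0115]
 [0.4351 0.3694 0.0115]
 [0.4196 0.3812 0.0115]
 [0.4502 0.4212 0.0115]] [0.4428 0.3952 0.0115]
usb [0.5653 0.2864 0.0085]
```

```bash
python3 -c "
from h import *
go(.4537,.268,.1,31);go(.4537,.268,.005,31)"
```

```text
d [-43.1 -84.6 150. ] | 4.3 a [-0.0007 -0.0011  0.0728] | 0.6 t 1.3 q7 0.9
d [-43.2 -84.6 245. ] | 6.3 a [-0.0007 -0.0011  0.0728] | 0.6 t 1.3 q7 0.9
```

```bash
python3 -m crank '[{"dx":-43,"dy":-85,"dz":120,"ax":0,"ay":0,"az":0.073,"fingers":85},{"dx":-43,"dy":-85,"dz":120,"ax":0,"ay":0,"az":0.073,"fingers":85},{"dx":-43,"dy":-85,"dz":120,"ax":0,"ay":0,"az":0.073,"fingers":85},{"dx":-43,"dy":-85,"dz":120,"ax":0,"ay":0,"az":0.073,"fingers":85},{"dx":-43,"dy":-85,"dz":120,"ax":0,"ay":0,"az":0.073,"fingers":85},{"dx":-43,"dy":-85,"dz":120,"ax":0,"ay":0,"az":0.073,"fingers":85}]'
python3 - <<'E'
from h import *
np.set_printoptions(precision=4,suppress=True)
snap('wrist','w4');print(r.observe()['ee_pos']);go(.4537,.268,.005,31)
t=np.linspace(0,6.283,40)
K,D,W=load('w4');print(W[:3,3])
im=cv2.imread('pics/w4.png')
P=np.c_[.4537+.034*np.cos(t),.268+.034*np.sin(t),0*t+.043]
cv2.polylines(im,[w2px('w4',P).astype(int)],True,(0,0,255),1)
cv2.imwrite('pics/w4o.png',im)
E
```

```text
t: 1.8
ee_pos: [0.4529, 0.2664, 0.1293]
orientation: [[-0.514, 0.858, -0.003], [0.858, 0.514, -0.001], [0.0, -0.003, -1.0]]
wrist_force: [-0.5, 0.0, 1.1]
width: 0.998
grip_force: 0.0
[0.4544 0.2678 0.1306]
d [  0.4  -0.6 125.6] | 3.0 a [ 0.0005 -0.0007 -0.0009] | 0.0 t 1.85 q7 3.0
[0.4189 0.3236 0.2712]
```

View pics/w4o.png

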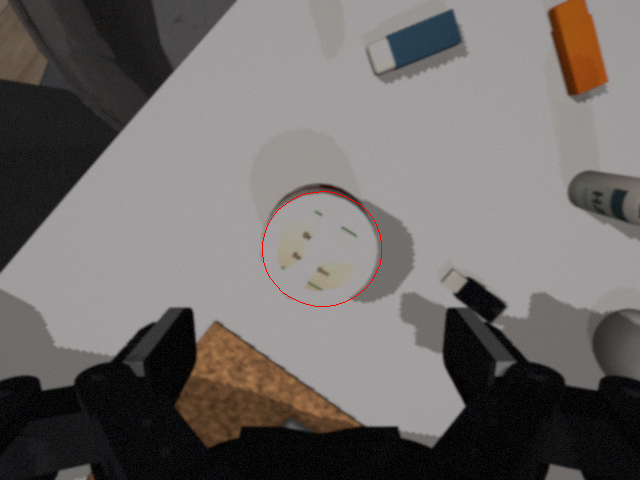

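The projected lid outline, centred at (322,249), sits on the tin's lid, so I descend and grip.

```bash
python3 -m crank '[{"dx":0,"dy":0,"dz":125,"ax":0,"ay":0,"az":0,"fingers":85},{"dx":0,"dy":0,"dz":125,"ax":0,"ay":0,"az":0,"fingers":85},{"dx":0,"dy":0,"dz":125,"ax":0,"ay":0,"az":0,"fingers":85},{"dx":0,"dy":0,"dz":125,"ax":0,"ay":0,"az":0,"fingers":85},{"dx":0,"dy":0,"dz":125,"ax":0,"ay":0,"az":0,"fingers":55},{"dx":0,"dy":0,"dz":125,"ax":0,"ay":0,"az":0,"fingers":55},{"dx":0,"dy":0,"dz":125,"ax":0,"ay":0,"az":0,"fingers":55},{"dx":0,"dy":0,"dz":125,"ax":0,"ay":0,"az":0,"fingers":55},{"dx":0,"dy":0,"dz":125,"ax":0,"ay":0,"az":0,"fingers":55},{"dx":0,"dy":0,"dz":125,"ax":0,"ay":0,"az":0,"fingers":55},{"dx":0,"dy":0,"dz":125,"ax":0,"ay":0,"az":0,"fingers":55}]'
python3 -c "
from h import *
print(r.observe()['ee_pos'])
go(.5,.0,.15,0)"
```

```text
t: 2.77
ee_pos: [0.4562, 0.2673, 0.0074]
orientation: [[-0.512, 0.859, 0.003], [0.859, 0.512, 0.002], [0.001, 0.003, -1.0]]
wrist_force: [0.0, -0.3, 10.9]
width: 0.785
grip_force: 68.3
[0.45621621 0.26730139 0.00735099]
d [-251.9  -98.9 -143.1] | 7.3 a [ 0.0033 -0.0015  0.538 ] | 4.3 t 2.77 q7 6.0
```

```bash
python3 -c "
from h import *
go(.57,-.02,.27,90)"
```

```text
d [-304.9  -48.6 -263. ] | 9.7 a [ 0.0035  0.0013 -1.0328] | 8.3 t 2.77 q7 6.0
```

```bash
python3 -m crank '[{"dx":0,"dy":0,"dz":-40,"ax":0,"ay":0,"az":0,"fingers":55},{"dx":0,"dy":0,"dz":-80,"ax":0,"ay":0,"az":0,"fingers":55},{"dx":-305,"dy":-49,"dz":-263,"ax":0,"ay":0,"az":-1.033,"fingers":55},{"dx":-305,"dy":-49,"dz":-263,"ax":0,"ay":0,"az":-1.033,"fingers":55},{"dx":-305,"dy":-49,"dz":-263,"ax":0,"ay":0,"az":-1.033,"fingers":55},{"dx":-305,"dy":-49,"dz":-263,"ax":0,"ay":0,"az":-1.033,"fingers":55},{"dx":-305,"dy":-49,"dz":-263,"ax":0,"ay":0,"az":-1.033,"fingers":55},{"dx":-305,"dy":-49,"dz":-263,"ax":0,"ay":0,"az":-1.033,"fingers":55},{"dx":-305,"dy":-49,"dz":-263,"ax":0,"ay":0,"az":-1.033,"fingers":55},{"dx":-305,"dy":-49,"dz":-263,"ax":0,"ay":0,"az":-1.033,"fingers":55},{"dx":-305,"dy":-49,"dz":-263,"ax":0,"ay":0,"az":-1.033,"fingers":55},{"dx":-305,"dy":-49,"dz":-263,"ax":0,"ay":0,"az":-1.033,"fingers":55}]'
python3 -m crank '[{"dx":0,"dy":0,"dz":0,"ax":0,"ay":0,"az":0,"fingers":55},{"dx":0,"dy":0,"dz":0,"ax":0,"ay":0,"az":0,"fingers":55}]'
python3 -c "
from h import *
snap('wrist','w5');print(r.observe()['ee_pos'])"
```

```text
t: 3.77
ee_pos: [0.572, -0.0281, 0.2726]
orientation: [[-1.0, 0.007, 0.008], [0.007, 1.0, -0.003], [-0.008, -0.003, -1.0]]
wrist_force: [1.0, -0.6, 0.2]
width: 0.78
grip_force: 68.1
t: 3.93
ee_pos: [0.5684, -0.0199, 0.2682]
orientation: [[-1.0, -0.0, -0.001], [-0.0, 1.0, 0.001], [0.001, 0.001, -1.0]]
wrist_force: [0.0, 1.1, -1.7]
width: 0.786
grip_force: 68.1
[ 0.5681621  -0.01926903  0.26783123]
```

View pics/w5.png

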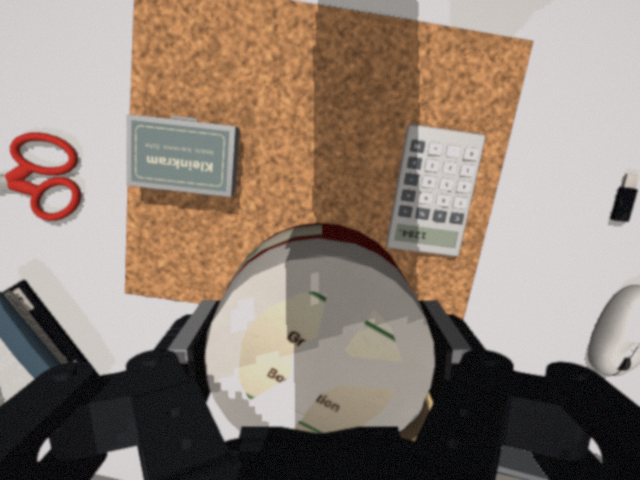

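View shows clip tin top corners about (128,116),(239,126),(231,196),(128,187), calculator corners about (409,125),(484,133),(458,256),(389,248). I'll make an enlarged crop to refine these corners.

Run:
```python
from h import *
np.set_printoptions(precision=4,suppress=True)
im=cv2.imread('pics/w5.png')
a=cv2.resize(im[105:210,115:255],None,fx=2.8,fy=5,interpolation=3)[:, :392]
a=cv2.resize(im[100:215,115:250],None,fx=4,fy=4,interpolation=3)[:460,:]
b=cv2.resize(im[112:265,380:495],None,fx=3.0,fy=3.9,interpolation=3)
b=cv2.resize(im[112:265,375:495],None,fx=2.1667,fy=3.9216,interpolation=3)
a=cv2.resize(im[100:215,115:250],(540,600),interpolation=3);b=cv2.resize(im[112:265,375:495],(260,600),interpolation=3)
cv2.imwrite('pics/c4.png',np.hstack([a,b]))
def rect(fn,pts,z):
    w=px2w(fn,pts,z)[:,:2];e=np.roll(w,-1,0)-w
    print(fn,w.mean(0),'len',np.linalg.norm(e,axis=1)*1e3,'ang',np.degrees(np.arctan2(e[:,1],e[:,0])))
rect('w5',[(128,116),(239,126),(231,196),(128,187)],.029)
rect('w5',[(409,125),(484,133),(458,256),(389,248)],.012)
g=lambda x,y:(305+x/3.3-.35,185+y/3.3-.35)
rect('top0',[g(618,376),g(466,364),g(472,263),g(627,276)],.029)
rect('top0',[g(207,376),g(89,364),g(107,175),g(222,186)],.012)
```

```text
w5 [ 0.5238 -0.1429] len [97.8612 62.808  94.6539 62.8244] ang [ 84.7662  -9.4499 -95.1306 173.4801]
w5 [0.5584 0.0916] len [ 70.4698 119.7806  69.9307 118.2102] ang [ 84.4691  -6.7487 -96.8092 173.5049]
top0 [ 0.5248 -0.1431] len [93.8241 61.7019 96.3665 61.5   ] ang [ 83.7179  -6.6139 -96.4421 171.0158]
top0 [0.56   0.0931] len [ 73.1086 117.8387  72.1552 118.2875] ang [ 82.5868  -7.1923 -97.0628 173.2693]
```

View pics/c4.png

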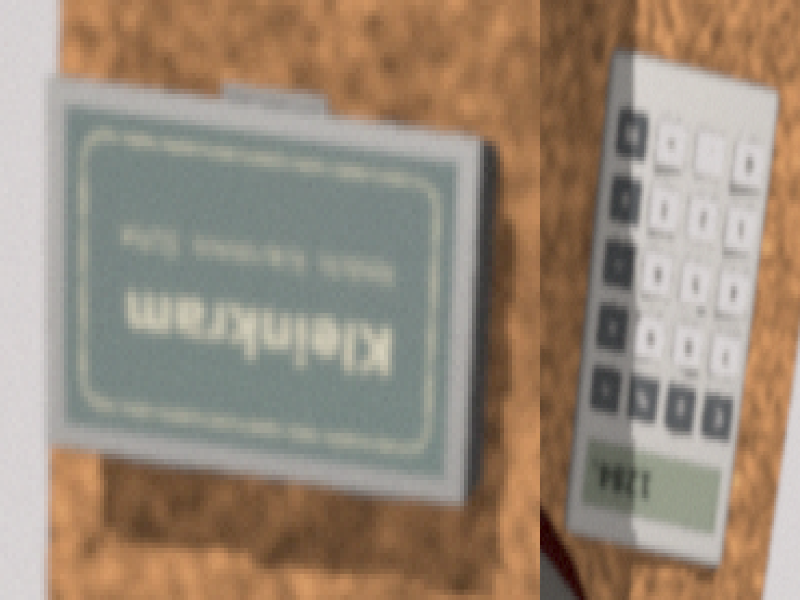

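Run:
```python
from h import *
from scipy.optimize import least_squares
np.set_printoptions(precision=4,suppress=True)
c=[(115+x/4-.4,100+y/5.217-.4) for x,y in[(50,78),(483,138),(465,500),(50,445)]]
k=[(375+(x-540)/2.1667-.4,112+y/3.9216-.4) for x,y in[(618,52),(778,90),(720,563),(568,527)]]
g=lambda x,y:(305+x/3.3-.35,185+y/3.3-.35)
ct=[g(618,376),g(466,364),g(472,263),g(627,276)]
kt=[g(207,376),g(89,364),g(107,175),g(222,186)]
def fit(fn,px,z,sx,sy):
    M=np.array([(-sx,-sy),(-sx,sy),(sx,sy),(sx,-sy)])/2e3
    f=lambda p:(w2px(fn,np.c_[p[:2]+M@np.array([[np.cos(p[2]),-np.sin(p[2])],[np.sin(p[2]),np.cos(p[2])]]).T,[z]*4])-np.array(px)).ravel()
    s=least_squares(f,[.54,0,0]);print(fn,s.x[:2],np.degrees(s.x[2]),'res',s.fun)
    return s.x
a=fit('w5',c,.029,63,96);b=fit('w5',k,.012,120,74)
a2=fit('top0',ct,.029,63,96);b2=fit('top0',kt,.012,120,74)
for a,b in((a,b),(a2,b2)):
    print('mid',(a+b)[:2]/2,'dist',np.hypot(*(a-b)[:2]))
    R=lambda t:np.array([[np.cos(t),-np.sin(t)],[np.sin(t),np.cos(t)]])
    print('glue',b[:2]+R(b[2])@[.09,0],'usb near',a[:2]+R(a[2])@[-.0315-.03,0])
go(.5425,-.0254,.13,0)
```

```text
w5 [ 0.5229 -0.1441] -6.214221902273871 res [-0.5534 -0.6849  0.1097 -0.4481  0.5904  0.9165 -0.1369  0.3598]
w5 [0.5582 0.0916] -7.557507185698318 res [-2.0504 -2.1322  2.3344 -0.5007  1.2228  1.7313 -1.4574  1.5224]
top0 [ 0.5248 -0.1432] -6.781818818538988 res [ 0.7692  0.6228 -0.277   0.1222 -0.147  -0.5115 -0.3416 -0.2453]
top0 [0.56   0.0931] -7.041154228485298 res [ 0.1499  0.3636 -0.3115  0.5554 -0.3609 -0.5102  0.5269 -0.4388]
mid [ 0.5406 -0.0262] dist 0.23832620392943304
glue [0.6475 0.0798] usb near [ 0.4618 -0.1374]
mid [ 0.5424 -0.025 ] dist 0.2388529398309666
glue [0.6493 0.0821] usb near [ 0.4637 -0.1359]
d [ 25.5  -6.2 137.9] | 3.4 a [ 0.0016 -0.0004 -1.5691] | 12.6 t 3.98 q7 88.8
```

```bash
python3 -m crank '[{"dx":26,"dy":-6,"dz":200,"ax":0,"ay":0,"az":0,"fingers":55},{"dx":26,"dy":-6,"dz":200,"ax":0,"ay":0,"az":0,"fingers":55},{"dx":26,"dy":-6,"dz":200,"ax":0,"ay":0,"az":0,"fingers":55},{"dx":26,"dy":-6,"dz":200,"ax":0,"ay":0,"az":0,"fingers":55},{"dx":26,"dy":-6,"dz":200,"ax":0,"ay":0,"az":0,"fingers":55},{"dx":26,"dy":-6,"dz":200,"ax":0,"ay":0,"az":0,"fingers":55},{"dx":26,"dy":-6,"dz":200,"ax":0,"ay":0,"az":0,"fingers":55},{"dx":26,"dy":-6,"dz":200,"ax":0,"ay":0,"az":0,"fingers":55}]'
python3 - <<'E'
from h import *
go(.5416,-.0256,.0105,90)
snap('top','t1');go(.5416,-.0256,.0105,90)
snap('wrist','w6')
go(.5416,-.0256,.0105,90)
E
```

```text
t: 4.65
ee_pos: [0.5446, -0.0259, 0.07]
orientation: [[-1.0, -0.001, 0.003], [-0.001, 1.0, 0.0], [-0.003, 0.0, -1.0]]
wrist_force: [1.3, -0.9, 0.1]
width: 0.782
grip_force: 68.1
d [ 3.1  0.2 59.5] | 1.4 a [0.0003 0.0025 0.0014] | 0.0 t 4.65 q7 90.0
d [ 4.   0.5 60.2] | 1.4 a [0.0003 0.0043 0.001 ] | 0.0 t 4.7 q7 90.0
d [ 4.2  0.7 60.4] | 1.5 a [0.0002 0.0049 0.0008] | 0.0 t 4.75 q7 90.0
```

```bash
python3 -m crank '[{"dx":2,"dy":0,"dz":40,"ax":0,"ay":0,"az":0,"fingers":55},{"dx":2,"dy":0,"dz":50,"ax":0,"ay":0,"az":0,"fingers":55},{"dx":2,"dy":0,"dz":55,"ax":0,"ay":0,"az":0,"fingers":55},{"dx":2,"dy":0,"dz":58,"ax":0,"ay":0,"az":0,"fingers":55},{"dx":2,"dy":0,"dz":58,"ax":0,"ay":0,"az":0,"fingers":55},{"dx":2,"dy":0,"dz":58,"ax":0,"ay":0,"az":0,"fingers":55},{"dx":2,"dy":0,"dz":58,"ax":0,"ay":0,"az":0,"fingers":55},{"dx":2,"dy":0,"dz":58,"ax":0,"ay":0,"az":0,"fingers":55}]'
python3 - <<'E'
from h import *
go(.5416,-.0256,.0105,90)
snap('top','t2')
im=cv2.imread('pics/t2.png');t=np.linspace(0,6.283,60)
P=np.c_[.5416+.034*np.cos(t),-.0256+.034*np.sin(t),0*t+.046]
im=cv2.resize(im[200:350,310:510],None,fx=4,fy=4,interpolation=3)
cv2.polylines(im,[((w2px('t2',P)-[310,200]+.5)*4).astype(int)],True,(0,0,255),1)
cv2.imwrite('pics/t2o.png',im)
E
```

```text
t: 5.42
ee_pos: [0.5418, -0.0269, 0.0112]
orientation: [[-1.0, -0.0, 0.002], [-0.0, 1.0, 0.0], [-0.002, 0.0, -1.0]]
wrist_force: [0.5, 0.9, -1.4]
width: 0.776
grip_force: 68.1
d [0.2 1.3 0.7] | 0.0 a [0.     0.0016 0.0001] | 0.0 t 5.42 q7 90.2
```

View pics/t2o.png

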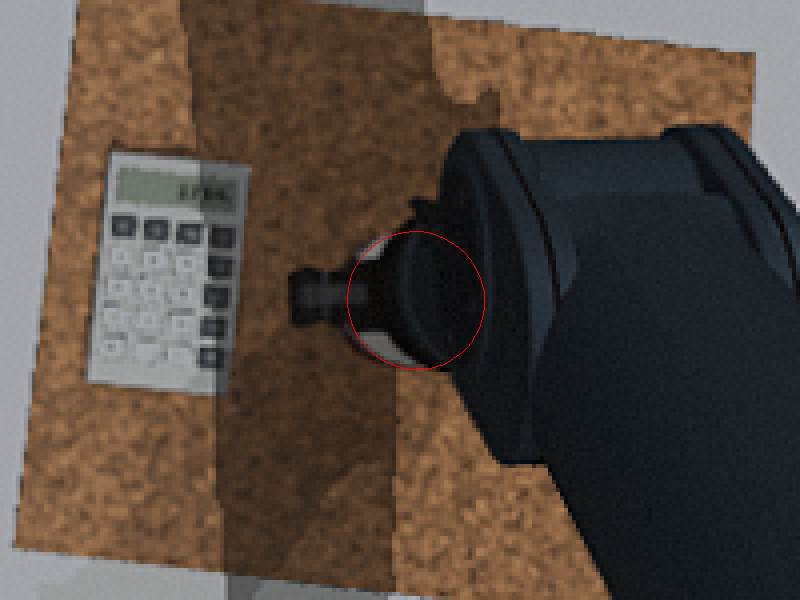

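The outline, centred at crop (416,300), matches the visible rim, so I lower 1 mm, release and rise.

```bash
python3 -m crank '[{"dx":0,"dy":0,"dz":1,"ax":0,"ay":0,"az":0,"fingers":55},{"dx":0,"dy":0,"dz":1,"ax":0,"ay":0,"az":0,"fingers":75},{"dx":0,"dy":0,"dz":1,"ax":0,"ay":0,"az":0,"fingers":85},{"dx":0,"dy":0,"dz":1,"ax":0,"ay":0,"az":0,"fingers":85},{"dx":0,"dy":0,"dz":1,"ax":0,"ay":0,"az":0,"fingers":85},{"dx":0,"dy":0,"dz":1,"ax":0,"ay":0,"az":0,"fingers":85},{"dx":0,"dy":0,"dz":1,"ax":0,"ay":0,"az":0,"fingers":85},{"dx":0,"dy":0,"dz":-25,"ax":0,"ay":0,"az":0,"fingers":85},{"dx":0,"dy":0,"dz":-60,"ax":0,"ay":0,"az":0,"fingers":85},{"dx":0,"dy":0,"dz":-100,"ax":0,"ay":0,"az":0,"fingers":85},{"dx":0,"dy":0,"dz":-140,"ax":0,"ay":0,"az":0,"fingers":85}]'
python3 -c "
from h import *
snap('wrist','w7')
go(.4412,.395,.16,-38)"
```

```text
t: 6.38
ee_pos: [0.5403, -0.0269, 0.1515]
orientation: [[-1.0, -0.0, -0.002], [-0.0, 1.0, -0.0], [0.002, -0.0, -1.0]]
wrist_force: [1.2, -0.3, 0.3]
width: 0.994
grip_force: 0.0
d [104.3 422.   -1.7] | 10.4 a [-0.0046  0.0101 -0.9079] | 7.3 t 6.43 q7 89.7
```

```bash
python3 -m crank '[{"dx":104,"dy":422,"dz":-2,"ax":0,"ay":0,"az":-0.908,"fingers":85},{"dx":104,"dy":422,"dz":-2,"ax":0,"ay":0,"az":-0.908,"fingers":85},{"dx":104,"dy":422,"dz":-2,"ax":0,"ay":0,"az":-0.908,"fingers":85},{"dx":104,"dy":422,"dz":-2,"ax":0,"ay":0,"az":-0.908,"fingers":40},{"dx":104,"dy":422,"dz":-2,"ax":0,"ay":0,"az":-0.908,"fingers":40},{"dx":104,"dy":422,"dz":-2,"ax":0,"ay":0,"az":-0.908,"fingers":40},{"dx":104,"dy":422,"dz":-2,"ax":0,"ay":0,"az":-0.908,"fingers":40},{"dx":104,"dy":422,"dz":-2,"ax":0,"ay":0,"az":-0.908,"fingers":40},{"dx":104,"dy":422,"dz":-2,"ax":0,"ay":0,"az":-0.908,"fingers":40},{"dx":104,"dy":422,"dz":-2,"ax":0,"ay":0,"az":-0.908,"fingers":40},{"dx":104,"dy":422,"dz":-2,"ax":0,"ay":0,"az":-0.908,"fingers":40},{"dx":104,"dy":422,"dz":-2,"ax":0,"ay":0,"az":-0.908,"fingers":40}]'
python3 -m crank '[{"dx":0,"dy":0,"dz":0,"ax":0,"ay":0,"az":0,"fingers":40},{"dx":0,"dy":0,"dz":0,"ax":0,"ay":0,"az":0,"fingers":40},{"dx":0,"dy":0,"dz":0,"ax":0,"ay":0,"az":0,"fingers":40}]'
python3 - <<'E'
from h import *
np.set_printoptions(precision=4,suppress=True)
snap('wrist','w8');snap('top','t3')
print(w2px('w7',[.5416,-.0256,.046]),w2px('w8',[.441,.395,.0115]))
im=cv2.imread('pics/w8.png');hsv=cv2.cvtColor(im,cv2.COLOR_BGR2HSV).astype(int)
m=((hsv[...,0]>90)&(hsv[...,0]<125)&(hsv[...,1]>80)&(hsv[...,2]>40)).astype(np.uint8)
n,l,s,c=cv2.connectedComponentsWithStats(cv2.medianBlur(m,5))
print(s,c)
a=cv2.imread('pics/w7.png');t=np.linspace(0,6.283,60)
P=np.c_[.5416+.034*np.cos(t),-.0256+.034*np.sin(t),0*t+.046]
cv2.polylines(a,[w2px('w7',P).astype(int)],True,(0,0,255),1)
b=cv2.imread('pics/t3.png');cv2.polylines(b,[w2px('t3',P).astype(int)],True,(0,0,255),1)
b=cv2.resize(b[220:330,320:500],(400,245),interpolation=3)
A=np.zeros((545,800,3),np.uint8);A[:300,:400]=cv2.resize(a,(400,300));A[300:,:400]=b;A[:300,400:]=cv2.resize(im,(400,300))
cv2.imwrite('pics/m1.png',A)
E
```

```text
t: 7.43
ee_pos: [0.4336, 0.4015, 0.1524]
orientation: [[-0.609, -0.793, -0.001], [-0.793, 0.609, 0.004], [-0.003, 0.003, -1.0]]
wrist_force: [-0.3, 0.5, -0.1]
width: 0.469
grip_force: 0.0
t: 7.68
ee_pos: [0.438, 0.393, 0.1521]
orientation: [[-0.617, -0.787, 0.0], [-0.787, 0.617, -0.002], [0.001, -0.001, -1.0]]
wrist_force: [-0.7, 0.5, 0.6]
width: 0.468
grip_force: 0.0
[[320.4989 245.8991]] [[317.1232 234.7577]]
[[     0      0    640    480 305925]
 [   306    214     25     53   1275]] [[319.5053 239.4997]
 [318.2267 239.5686]]
```

View pics/m1.png

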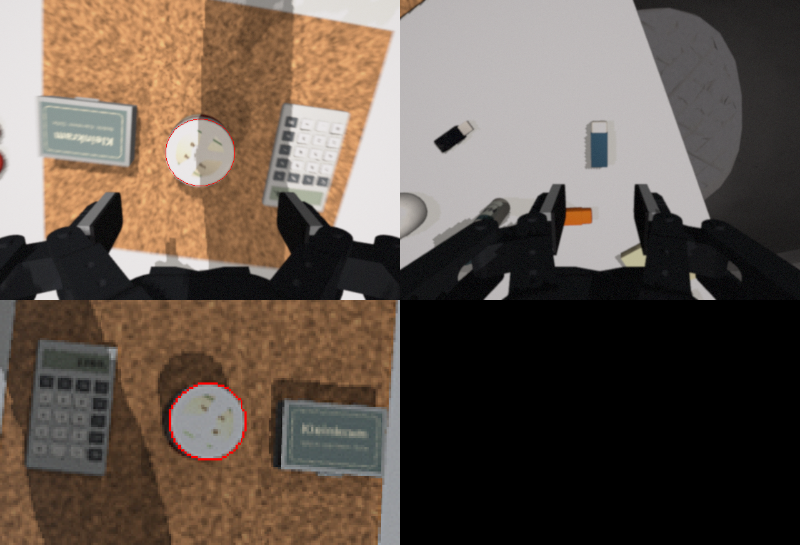

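Tin is placed where the red circles are, midway between tin and calculator. The eraser is centred in the wrist view at full-image (318,240), white end toward the robot.

Run:
```python
from h import *
np.set_printoptions(precision=4,suppress=True)
print(px2w('w8',[(318.2,239.6),(318.2,214),(318.2,267),(306,240),(331,240)],.0115))
im=cv2.imread('pics/w8.png');g=cv2.cvtColor(im,cv2.COLOR_BGR2GRAY);print(g[180:275:3,318])
im=cv2.imread('pics/w8.png');hsv=cv2.cvtColor(im,cv2.COLOR_BGR2HSV).astype(int)
m=((hsv[...,0]>90)&(hsv[...,0]<125)&(hsv[...,1]>80)&(hsv[...,2]>40)).astype(np.uint8)
m=cv2.medianBlur(m,5);c=cv2.findContours(m,0,1)[0][0].reshape(-1,2);w=px2w('w8',c,.0115)[:,:2]
R=cv2.minAreaRect((w*1e4).astype(np.float32));print(R)
for _ in range(1): o=r.observe();print(o['ee_pos'])
go(.4405,.395,.003,142)
```

```text
[[0.4426 0.3982 0.0115]
 [0.4313 0.3839 0.0115]
 [0.455  0.414  0.0115]
 [0.4494 0.3932 0.0115]
 [0.4357 0.4039 0.0115]]
[187 185 190 189 173 162 188 187 187 189 185  96  73  70  70  70  71  67
  68  68  70  69  67  70  68  66  70  66  62  89 159 189]
((4430.154296875, 3985.93115234375), (376.0169372558594, 167.25747680664062), 52.284053802490234)
[0.4379 0.3935 0.1523]
d [ -2.9  -1.  149.3] | 3.6 a [-0.0007 -0.0005 -0.0018] | 0.0 t 7.78 q7 88.0
```

```bash
python3 -m crank '[{"dx":-1,"dy":0,"dz":40,"ax":0,"ay":0,"az":0,"fingers":40},{"dx":-1,"dy":0,"dz":80,"ax":0,"ay":0,"az":0,"fingers":40},{"dx":-1,"dy":0,"dz":120,"ax":0,"ay":0,"az":0,"fingers":40},{"dx":-1,"dy":0,"dz":140,"ax":0,"ay":0,"az":0,"fingers":40},{"dx":-1,"dy":0,"dz":147,"ax":0,"ay":0,"az":0,"fingers":40},{"dx":-1,"dy":0,"dz":147,"ax":0,"ay":0,"az":0,"fingers":40},{"dx":-1,"dy":0,"dz":147,"ax":0,"ay":0,"az":0,"fingers":10},{"dx":-1,"dy":0,"dz":147,"ax":0,"ay":0,"az":0,"fingers":10},{"dx":-1,"dy":0,"dz":147,"ax":0,"ay":0,"az":0,"fingers":10},{"dx":-1,"dy":0,"dz":147,"ax":0,"ay":0,"az":0,"fingers":10},{"dx":-1,"dy":0,"dz":147,"ax":0,"ay":0,"az":0,"fingers":10},{"dx":-1,"dy":0,"dz":147,"ax":0,"ay":0,"az":0,"fingers":10}]'
python3 -c "
from h import *
go(.5416,-.0256,.15,90)"
```

```text
t: 8.78
ee_pos: [0.439, 0.397, 0.0075]
orientation: [[-0.615, -0.788, 0.003], [-0.788, 0.615, 0.002], [-0.004, -0.001, -1.0]]
wrist_force: [0.1, -0.8, 7.9]
width: 0.179
grip_force: 59.3
d [ 269.4 -341.1 -143.2] | 11.0 a [8.00e-04 3.60e-03 9.08e-01] | 7.3 t 8.78 q7 84.9
```

```bash
python3 -m crank '[{"dx":0,"dy":0,"dz":-40,"ax":0,"ay":0,"az":0,"fingers":10},{"dx":0,"dy":0,"dz":-80,"ax":0,"ay":0,"az":0,"fingers":10},{"dx":269,"dy":-341,"dz":-143,"ax":0,"ay":0,"az":0.908,"fingers":10},{"dx":269,"dy":-341,"dz":-143,"ax":0,"ay":0,"az":0.908,"fingers":10},{"dx":269,"dy":-341,"dz":-143,"ax":0,"ay":0,"az":0.908,"fingers":10},{"dx":269,"dy":-341,"dz":-143,"ax":0,"ay":0,"az":0.908,"fingers":10},{"dx":269,"dy":-341,"dz":-143,"ax":0,"ay":0,"az":0.908,"fingers":10},{"dx":269,"dy":-341,"dz":-143,"ax":0,"ay":0,"az":0.908,"fingers":10},{"dx":269,"dy":-341,"dz":-143,"ax":0,"ay":0,"az":0.908,"fingers":10},{"dx":269,"dy":-341,"dz":-143,"ax":0,"ay":0,"az":0.908,"fingers":10},{"dx":269,"dy":-341,"dz":-143,"ax":0,"ay":0,"az":0.908,"fingers":10},{"dx":269,"dy":-341,"dz":-143,"ax":0,"ay":0,"az":0.908,"fingers":10}]'
python3 -m crank '[{"dx":0,"dy":0,"dz":0,"ax":0,"ay":0,"az":0,"fingers":10},{"dx":0,"dy":0,"dz":0,"ax":0,"ay":0,"az":0,"fingers":10},{"dx":0,"dy":0,"dz":0,"ax":0,"ay":0,"az":0,"fingers":10},{"dx":0,"dy":0,"dz":0,"ax":0,"ay":0,"az":0,"fingers":10},{"dx":0,"dy":0,"dz":0,"ax":0,"ay":0,"az":0,"fingers":10},{"dx":0,"dy":0,"dz":0,"ax":0,"ay":0,"az":0,"fingers":10}]'
python3 - <<'E'
from h import *
np.set_printoptions(precision=4,suppress=True)
for i in range(3):
    snap('wrist','w9');print(r.observe()['ee_pos'])
go(.5416,-.0256,.054,90)
e=r.observe()['ee_pos']; z=e[2]+.004
print('eraser corners expected', w2px('w9',[[e[0]+a*.026,e[1]+b*.009,z] for a in(-1,1) for b in(-1,1)]))
E
```

```text
t: 9.78
ee_pos: [0.5364, -0.0063, 0.1467]
orientation: [[-1.0, -0.0, 0.002], [-0.0, 1.0, 0.0], [-0.002, 0.0, -1.0]]
wrist_force: [1.0, 0.2, -1.0]
width: 0.178
grip_force: 58.7
t: 10.28
ee_pos: [0.5355, -0.0031, 0.1451]
orientation: [[-1.0, -0.003, -0.0], [-0.003, 1.0, 0.0], [0.0, 0.0, -1.0]]
wrist_force: [0.4, 0.9, 0.6]
width: 0.18
grip_force: 58.7
[ 0.5355 -0.0033  0.1451]
[ 0.5356 -0.0036  0.145 ]
[ 0.5356 -0.0039  0.145 ]
d [ -6.  -21.7  91. ] | 2.2 a [ 0.0001 -0.0003  0.0015] | 0.0 t 10.43 q7 86.9
eraser corners expected [[291.2871 253.147 ]
 [343.5978 253.2398]
 [293.5053 385.1836]
 [341.1358 385.2521]]
```

View pics/w9.png

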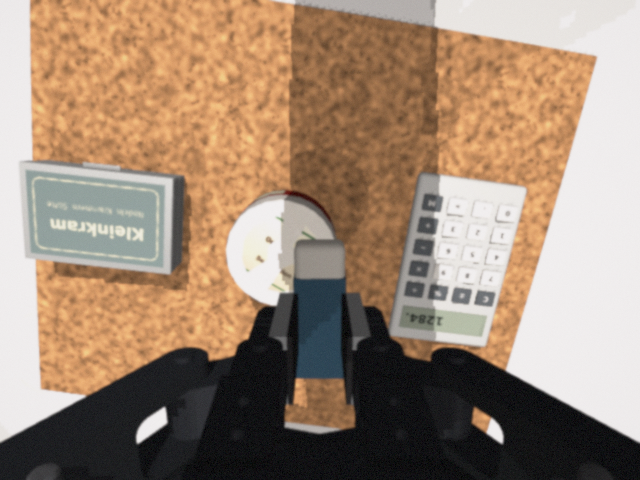

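The wrist view shows the eraser held at (319,310), its white end at (319,260) and the lid beneath at (281,248). The sleeve edge at row 279 and far end at row 378 put its centre about 2.5 mm nearer the robot than the TCP, so I correct for that.

```bash
python3 -m crank '[{"dx":-8.5,"dy":-22,"dz":20,"ax":0,"ay":0,"az":0,"fingers":10},{"dx":-8.5,"dy":-22,"dz":50,"ax":0,"ay":0,"az":0,"fingers":10},{"dx":-8.5,"dy":-22,"dz":75,"ax":0,"ay":0,"az":0,"fingers":10},{"dx":-8.5,"dy":-22,"dz":75,"ax":0,"ay":0,"az":0,"fingers":10},{"dx":-8.5,"dy":-22,"dz":75,"ax":0,"ay":0,"az":0,"fingers":10},{"dx":-8.5,"dy":-22,"dz":75,"ax":0,"ay":0,"az":0,"fingers":10},{"dx":-8.5,"dy":-22,"dz":75,"ax":0,"ay":0,"az":0,"fingers":10},{"dx":-8.5,"dy":-22,"dz":75,"ax":0,"ay":0,"az":0,"fingers":10},{"dx":-8.5,"dy":-22,"dz":75,"ax":0,"ay":0,"az":0,"fingers":10}]'
python3 - <<'E'
from h import *
go(.5441,-.0256,.054,90)
snap('wrist','w10');go(.5441,-.0256,.054,90)
E
```

```text
t: 11.18
ee_pos: [0.5451, -0.0265, 0.0713]
orientation: [[-1.0, -0.0, 0.002], [-0.0, 1.0, 0.0], [-0.002, 0.0, -1.0]]
wrist_force: [-0.1, 0.6, 0.1]
width: 0.185
grip_force: 58.7
d [ 1.   0.9 17.3] | 0.4 a [0.0001 0.0021 0.0004] | 0.0 t 11.18 q7 89.7
d [ 0.8  0.9 17.1] | 0.4 a [0.0001 0.0017 0.0004] | 0.0 t 11.23 q7 89.7
```

```bash
python3 -m crank '[{"dx":1,"dy":1,"dz":8,"ax":0,"ay":0,"az":0,"fingers":10},{"dx":1,"dy":1,"dz":13,"ax":0,"ay":0,"az":0,"fingers":10},{"dx":1,"dy":1,"dz":16,"ax":0,"ay":0,"az":0,"fingers":10},{"dx":1,"dy":1,"dz":16,"ax":0,"ay":0,"az":0,"fingers":10},{"dx":1,"dy":1,"dz":16,"ax":0,"ay":0,"az":0,"fingers":10},{"dx":1,"dy":1,"dz":16,"ax":0,"ay":0,"az":0,"fingers":10}]'
python3 -c "
from h import *
go(.5441,-.0256,.054,90)"
```

```text
t: 11.73
ee_pos: [0.5431, -0.0256, 0.0538]
orientation: [[-1.0, -0.0, -0.0], [-0.0, 1.0, -0.0], [0.0, -0.0, -1.0]]
wrist_force: [0.3, 0.7, -0.1]
width: 0.176
grip_force: 58.7
d [-1.   0.  -0.2] | 0.0 a [-0.0001 -0.0003  0.0002] | 0.0 t 11.73 q7 89.6
```

```bash
python3 -m crank '[{"dx":0,"dy":0,"dz":1,"ax":0,"ay":0,"az":0,"fingers":10},{"dx":0,"dy":0,"dz":2,"ax":0,"ay":0,"az":0,"fingers":10},{"dx":0,"dy":0,"dz":2,"ax":0,"ay":0,"az":0,"fingers":10}]'; python3 -m crank '[{"dx":0,"dy":0,"dz":1,"ax":0,"ay":0,"az":0,"fingers":10},{"dx":0,"dy":0,"dz":1,"ax":0,"ay":0,"az":0,"fingers":10},{"dx":0,"dy":0,"dz":1,"ax":0,"ay":0,"az":0,"fingers":10}]'
```

```text
t: 11.98
ee_pos: [0.5433, -0.0256, 0.053]
orientation: [[-1.0, -0.0, -0.0], [-0.0, 1.0, 0.0], [0.0, 0.0, -1.0]]
wrist_force: [-3.6, -0.4, 10.6]
width: 0.182
grip_force: 60.1
t: 12.23
ee_pos: [0.5434, -0.0256, 0.0529]
orientation: [[-1.0, -0.0, 0.0], [-0.0, 1.0, 0.0], [-0.0, 0.0, -1.0]]
wrist_force: [-6.2, 0.8, 22.3]
width: 0.175
grip_force: 61.4
```

```bash
python3 -m crank '[{"dx":0,"dy":0,"dz":-2.5,"ax":0,"ay":0,"az":0,"fingers":10},{"dx":0,"dy":0,"dz":-2.5,"ax":0,"ay":0,"az":0,"fingers":20},{"dx":0,"dy":0,"dz":-2.5,"ax":0,"ay":0,"az":0,"fingers":25},{"dx":0,"dy":0,"dz":-2.5,"ax":0,"ay":0,"az":0,"fingers":32},{"dx":0,"dy":0,"dz":-2.5,"ax":0,"ay":0,"az":0,"fingers":40},{"dx":0,"dy":0,"dz":-2.5,"ax":0,"ay":0,"az":0,"fingers":40},{"dx":0,"dy":0,"dz":-20,"ax":0,"ay":0,"az":0,"fingers":40},{"dx":0,"dy":0,"dz":-50,"ax":0,"ay":0,"az":0,"fingers":40},{"dx":0,"dy":0,"dz":-90,"ax":0,"ay":0,"az":0,"fingers":40},{"dx":0,"dy":0,"dz":-130,"ax":0,"ay":0,"az":0,"fingers":50},{"dx":0,"dy":0,"dz":-150,"ax":0,"ay":0,"az":0,"fingers":50},{"dx":0,"dy":0,"dz":-150,"ax":0,"ay":0,"az":0,"fingers":50}]'
python3 - <<'E'
from h import *
snap('wrist','w11')
go(.58,.365,.24,60); go(.585,.3825,.24,60)
a=cv2.imread('pics/w11.png');t=np.linspace(0,6.283,60)
P=np.c_[.5416+.034*np.cos(t),-.0256+.034*np.sin(t),0*t+.046]
cv2.polylines(a,[w2px('w11',P).astype(int)],True,(0,0,255),1)
Q=[[.5416+i*.026,-.0256+j*.009,.0575] for i,j in((1,1),(1,-1),(-1,-1),(-1,1))]
cv2.polylines(a,[w2px('w11',Q).astype(int)],True,(0,255,0),1)
cv2.imwrite('pics/w11o.png',cv2.resize(a[150:350,200:440],None,fx=3,fy=3))
E
```

```text
t: 13.23
ee_pos: [0.5465, -0.0256, 0.2061]
orientation: [[-1.0, 0.0, 0.009], [0.0, 1.0, 0.0], [-0.009, 0.0, -1.0]]
wrist_force: [0.7, -0.5, 0.2]
width: 0.582
grip_force: 0.0
d [-35.3 390.6 -36.3] | 9.4 a [0.0015 0.005  0.5238] | 4.2 t 13.28 q7 89.2
d [-40.3 408.1 -36.3] | 9.9 a [0.0015 0.005  0.5238] | 4.2 t 13.28 q7 89.2
```

View pics/w11o.png

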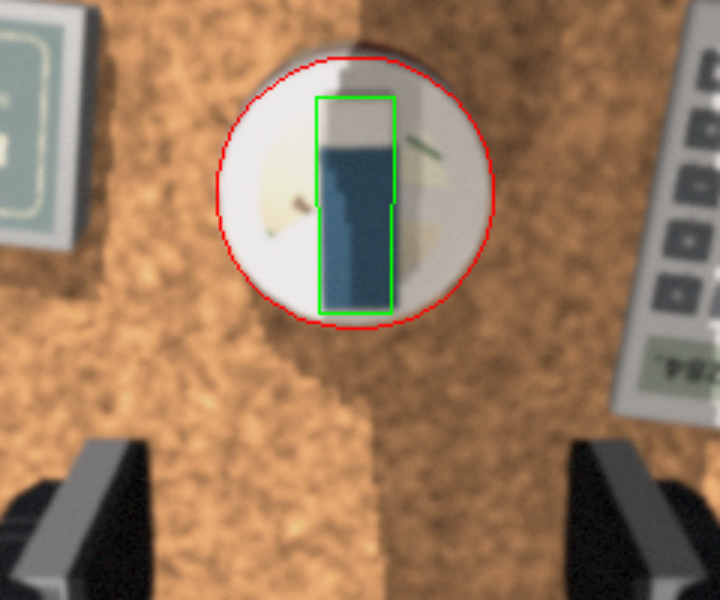

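The eraser lies centred on the lid within about 1–2 mm; its outline runs from crop (317,97) to (393,312). Next is the glue stick. My picture views are used up, so the remaining checks are numeric.

```bash
python3 -c "
from h import *
go(.585,.3825,.24,90)"
python3 -m crank '[{"dx":-40,"dy":408,"dz":-36,"ax":0,"ay":0.005,"az":0,"fingers":60},{"dx":-40,"dy":408,"dz":-36,"ax":0,"ay":0.005,"az":0,"fingers":60},{"dx":-40,"dy":408,"dz":-36,"ax":0,"ay":0.005,"az":0,"fingers":60},{"dx":-40,"dy":408,"dz":-36,"ax":0,"ay":0.005,"az":0,"fingers":60},{"dx":-40,"dy":408,"dz":-36,"ax":0,"ay":0.005,"az":0,"fingers":60},{"dx":-40,"dy":408,"dz":-36,"ax":0,"ay":0.005,"az":0,"fingers":60},{"dx":-40,"dy":408,"dz":-36,"ax":0,"ay":0.005,"az":0,"fingers":60},{"dx":-40,"dy":408,"dz":-36,"ax":0,"ay":0.005,"az":0,"fingers":60},{"dx":-40,"dy":408,"dz":-36,"ax":0,"ay":0.005,"az":0,"fingers":60},{"dx":-40,"dy":408,"dz":-36,"ax":0,"ay":0.005,"az":0,"fingers":60},{"dx":-40,"dy":408,"dz":-36,"ax":0,"ay":0.005,"az":0,"fingers":60},{"dx":-40,"dy":408,"dz":-36,"ax":0,"ay":0.005,"az":0,"fingers":60}]'
python3 -m crank '[{"dx":0,"dy":0,"dz":0,"ax":0,"ay":0,"az":0,"fingers":60},{"dx":0,"dy":0,"dz":0,"ax":0,"ay":0,"az":0,"fingers":60},{"dx":0,"dy":0,"dz":0,"ax":0,"ay":0,"az":0,"fingers":60}]'
python3 - <<'E'
from h import *
np.set_printoptions(precision=4,suppress=True)
snap('wrist','w12');print(r.observe()['ee_pos'])
im=cv2.imread('pics/w12.png');hsv=cv2.cvtColor(im,cv2.COLOR_BGR2HSV).astype(int)
print(w2px('w12',[[.585,.3825,.096],[.585,.3825,.0],[.585,.395,.096],[.5975,.3825,.096]]))
m=((hsv[...,0]>85)&(hsv[...,0]<110)&(hsv[...,1]>45)&(hsv[...,2]<130)).astype(np.uint8)
n,l,s,c=cv2.connectedComponentsWithStats(cv2.medianBlur(m,5));
for i in range(1,n):
    if s[i,4]>150: print(s[i],c[i])
E
```

```text
d [-40.3 408.1 -36.3] | 9.9 a [0.0002 0.0051 0.0002] | 0.0 t 13.28 q7 89.2
t: 14.28
ee_pos: [0.5811, 0.3851, 0.2344]
orientation: [[-1.0, -0.005, -0.008], [-0.005, 1.0, -0.001], [0.008, -0.001, -1.0]]
wrist_force: [0.4, -1.6, 0.1]
width: 0.704
grip_force: 0.0
t: 14.53
ee_pos: [0.5836, 0.3803, 0.2365]
orientation: [[-1.0, 0.002, -0.006], [0.002, 1.0, -0.002], [0.005, -0.002, -1.0]]
wrist_force: [0.6, 0.1, 0.4]
width: 0.704
grip_force: 0.0
[0.5836 0.3806 0.2368]
[[322.0241 233.4852]
 [321.4526 209.3099]
 [339.9945 233.4558]
 [322.0284 250.7844]]
[306 212  32  38 945] [321.4614 230.5101]
[321 359  28  43 991] [333.7568 380.4995]
```

```bash
python3 -m crank '[{"dx":-1,"dy":2,"dz":30,"ax":0,"ay":-0.005,"az":0,"fingers":60},{"dx":-1,"dy":2,"dz":70,"ax":0,"ay":-0.005,"az":0,"fingers":60},{"dx":-1,"dy":2,"dz":110,"ax":0,"ay":-0.005,"az":0,"fingers":60},{"dx":-1,"dy":2,"dz":150,"ax":0,"ay":-0.005,"az":0,"fingers":60},{"dx":-1,"dy":2,"dz":185,"ax":0,"ay":-0.005,"az":0,"fingers":60},{"dx":-1,"dy":2,"dz":202,"ax":0,"ay":-0.005,"az":0,"fingers":60},{"dx":-1,"dy":2,"dz":202,"ax":0,"ay":-0.005,"az":0,"fingers":60},{"dx":-1,"dy":2,"dz":202,"ax":0,"ay":-0.005,"az":0,"fingers":60},{"dx":-1,"dy":2,"dz":202,"ax":0,"ay":-0.005,"az":0,"fingers":60}]'
python3 -m crank '[{"dx":0,"dy":0,"dz":0,"ax":0,"ay":0,"az":0,"fingers":40},{"dx":0,"dy":0,"dz":0,"ax":0,"ay":0,"az":0,"fingers":15},{"dx":0,"dy":0,"dz":0,"ax":0,"ay":0,"az":0,"fingers":15},{"dx":0,"dy":0,"dz":0,"ax":0,"ay":0,"az":0,"fingers":15},{"dx":0,"dy":0,"dz":0,"ax":0,"ay":0,"az":0,"fingers":15},{"dx":0,"dy":0,"dz":0,"ax":0,"ay":0,"az":0,"fingers":15},{"dx":0,"dy":0,"dz":0,"ax":0,"ay":0,"az":0,"fingers":15}]'
python3 -c "
from h import *
go(.6482,.081,.17,83)"
```

```text
t: 15.33
ee_pos: [0.5846, 0.3849, 0.0372]
orientation: [[-1.0, 0.0, 0.003], [0.0, 1.0, 0.002], [-0.003, 0.002, -1.0]]
wrist_force: [0.6, -0.1, 0.4]
width: 0.702
grip_force: 0.0
t: 15.92
ee_pos: [0.5841, 0.3851, 0.0369]
orientation: [[-1.0, -0.0, 0.002], [-0.0, 1.0, 0.001], [-0.002, 0.001, -1.0]]
wrist_force: [0.1, -0.4, 6.1]
width: 0.279
grip_force: 58.5
d [ -64.3 -303.9 -133.4] | 8.1 a [0.0016 0.002  0.1223] | 1.0 t 15.92 q7 51.7
```

```bash
python3 -m crank '[{"dx":0,"dy":0,"dz":-40,"ax":0,"ay":0,"az":0,"fingers":15},{"dx":0,"dy":0,"dz":-80,"ax":0,"ay":0,"az":0,"fingers":15},{"dx":-65,"dy":-304,"dz":-113,"ax":0,"ay":0,"az":0.122,"fingers":15},{"dx":-65,"dy":-304,"dz":-113,"ax":0,"ay":0,"az":0.122,"fingers":15},{"dx":-65,"dy":-304,"dz":-113,"ax":0,"ay":0,"az":0.122,"fingers":15},{"dx":-65,"dy":-304,"dz":-113,"ax":0,"ay":0,"az":0.122,"fingers":15},{"dx":-65,"dy":-304,"dz":-113,"ax":0,"ay":0,"az":0.122,"fingers":15},{"dx":-65,"dy":-304,"dz":-113,"ax":0,"ay":0,"az":0.122,"fingers":15},{"dx":-65,"dy":-304,"dz":-113,"ax":0,"ay":0,"az":0.122,"fingers":15},{"dx":-65,"dy":-304,"dz":-113,"ax":0,"ay":0,"az":0.122,"fingers":15},{"dx":-65,"dy":-304,"dz":-113,"ax":0,"ay":0,"az":0.122,"fingers":15},{"dx":-65,"dy":-304,"dz":-113,"ax":0,"ay":0,"az":0.122,"fingers":15}]'
python3 -m crank '[{"dx":0,"dy":0,"dz":0,"ax":0,"ay":0,"az":0,"fingers":15},{"dx":0,"dy":0,"dz":0,"ax":0,"ay":0,"az":0,"fingers":15},{"dx":0,"dy":0,"dz":0,"ax":0,"ay":0,"az":0,"fingers":15},{"dx":0,"dy":0,"dz":0,"ax":0,"ay":0,"az":0,"fingers":15},{"dx":0,"dy":0,"dz":0,"ax":0,"ay":0,"az":0,"fingers":15},{"dx":0,"dy":0,"dz":0,"ax":0,"ay":0,"az":0,"fingers":15}]'
python3 -c "
from h import *
go(.6495,.0815,.060,83);go(.6495,.0815,.041,83)"
```

```text
t: 16.92
ee_pos: [0.6486, 0.0784, 0.1485]
orientation: [[-0.992, 0.125, 0.001], [0.125, 0.992, -0.0], [-0.001, -0.0, -1.0]]
wrist_force: [0.1, 1.0, 0.7]
width: 0.28
grip_force: 58.9
t: 17.42
ee_pos: [0.6481, 0.081, 0.1481]
orientation: [[-0.993, 0.121, -0.0], [0.121, 0.993, 0.0], [0.0, 0.0, -1.0]]
wrist_force: [-0.5, 0.8, 0.4]
width: 0.279
grip_force: 58.9
d [-1.3  0.7 88.1] | 2.1 a [ 0.     -0.0001  0.0012] | 0.0 t 17.42 q7 72.4
d [ -1.3   0.7 107.1] | 2.6 a [ 0.     -0.0001  0.0012] | 0.0 t 17.42 q7 72.4
```

```bash
python3 -m crank '[{"dx":-1.3,"dy":0.7,"dz":35,"ax":0,"ay":0,"az":0,"fingers":15},{"dx":-1.3,"dy":0.7,"dz":70,"ax":0,"ay":0,"az":0,"fingers":15},{"dx":-1.3,"dy":0.7,"dz":95,"ax":0,"ay":0,"az":0,"fingers":15},{"dx":-1.3,"dy":0.7,"dz":104,"ax":0,"ay":0,"az":0,"fingers":15},{"dx":-1.3,"dy":0.7,"dz":106,"ax":0,"ay":0,"az":0,"fingers":15},{"dx":-1.3,"dy":0.7,"dz":106,"ax":0,"ay":0,"az":0,"fingers":15},{"dx":-1.3,"dy":0.7,"dz":106,"ax":0,"ay":0,"az":0,"fingers":15},{"dx":-1.3,"dy":0.7,"dz":106,"ax":0,"ay":0,"az":0,"fingers":15},{"dx":-1.3,"dy":0.7,"dz":106,"ax":0,"ay":0,"az":0,"fingers":15}]'
python3 -m crank '[{"dx":0,"dy":0,"dz":1,"ax":0,"ay":0,"az":0,"fingers":15},{"dx":0,"dy":0,"dz":2,"ax":0,"ay":0,"az":0,"fingers":15},{"dx":0,"dy":0,"dz":2,"ax":0,"ay":0,"az":0,"fingers":15}]'
```

```text
t: 18.17
ee_pos: [0.6504, 0.0811, 0.0433]
orientation: [[-0.993, 0.122, 0.002], [0.122, 0.993, 0.0], [-0.002, 0.001, -1.0]]
wrist_force: [0.3, 1.2, -0.5]
width: 0.277
grip_force: 59.2
t: 18.42
ee_pos: [0.6495, 0.081, 0.0401]
orientation: [[-0.993, 0.121, -0.0], [0.121, 0.993, 0.0], [0.0, 0.0, -1.0]]
wrist_force: [-0.3, -0.2, -0.9]
width: 0.279
grip_force: 59.2
```

```bash
python3 -m crank '[{"dx":0,"dy":0,"dz":1,"ax":0,"ay":0,"az":0,"fingers":15},{"dx":0,"dy":0,"dz":1,"ax":0,"ay":0,"az":0,"fingers":15},{"dx":0,"dy":0,"dz":1,"ax":0,"ay":0,"az":0,"fingers":15}]'; python3 -m crank '[{"dx":0,"dy":0,"dz":1,"ax":0,"ay":0,"az":0,"fingers":15},{"dx":0,"dy":0,"dz":1,"ax":0,"ay":0,"az":0,"fingers":15},{"dx":0,"dy":0,"dz":1,"ax":0,"ay":0,"az":0,"fingers":15}]'
```

```text
t: 18.67
ee_pos: [0.6497, 0.081, 0.0398]
orientation: [[-0.993, 0.122, 0.0], [0.122, 0.993, -0.0], [-0.0, 0.0, -1.0]]
wrist_force: [-1.7, -0.4, 6.3]
width: 0.275
grip_force: 60.0
t: 18.92
ee_pos: [0.6499, 0.081, 0.0398]
orientation: [[-0.993, 0.122, 0.0], [0.122, 0.993, 0.0], [-0.0, 0.0, -1.0]]
wrist_force: [-4.9, -1.2, 13.0]
width: 0.277
grip_force: 60.7
```

```bash
python3 -m crank '[{"dx":0,"dy":0,"dz":-1.5,"ax":0,"ay":0,"az":0,"fingers":15},{"dx":0,"dy":0,"dz":-1.5,"ax":0,"ay":0,"az":0,"fingers":25},{"dx":0,"dy":0,"dz":-1.5,"ax":0,"ay":0,"az":0,"fingers":30},{"dx":0,"dy":0,"dz":-1.5,"ax":0,"ay":0,"az":0,"fingers":40},{"dx":0,"dy":0,"dz":-1.5,"ax":0,"ay":0,"az":0,"fingers":55},{"dx":0,"dy":0,"dz":-1.5,"ax":0,"ay":0,"az":0,"fingers":60},{"dx":0,"dy":0,"dz":-1.5,"ax":0,"ay":0,"az":0,"fingers":60},{"dx":0,"dy":0,"dz":-20,"ax":0,"ay":0,"az":0,"fingers":60},{"dx":0,"dy":0,"dz":-55,"ax":0,"ay":0,"az":0,"fingers":60},{"dx":0,"dy":0,"dz":-95,"ax":0,"ay":0,"az":0,"fingers":60},{"dx":0,"dy":0,"dz":-135,"ax":0,"ay":0,"az":0,"fingers":60},{"dx":0,"dy":0,"dz":-150,"ax":0,"ay":0,"az":0,"fingers":60}]'
python3 - <<'E'
from h import *
np.set_printoptions(precision=4,suppress=True)
snap('wrist','w13')
print(w2px('w13',[[.65,.081,.099],[.65,.0935,.099],[.6625,.081,.099]]))
im=cv2.imread('pics/w13.png');hsv=cv2.cvtColor(im,cv2.COLOR_BGR2HSV).astype(int)
m=((hsv[...,0]>80)&(hsv[...,0]<115)&(hsv[...,1]>40)&(hsv[...,2]<130)).astype(np.uint8)
n,l,s,c=cv2.connectedComponentsWithStats(cv2.medianBlur(m,5));
for i in range(1,n):
    if s[i,4]>150: print(s[i],c[i])
go(.564,.2865,.15,85)
E
```

```text
t: 19.92
ee_pos: [0.6525, 0.0814, 0.1943]
orientation: [[-0.993, 0.122, 0.008], [0.122, 0.993, 0.001], [-0.008, 0.002, -1.0]]
wrist_force: [0.9, 0.1, 0.4]
width: 0.706
grip_force: 0.0
[[316.9091 242.8267]
 [338.0461 240.316 ]
 [319.4884 262.9001]]
[ 111   55   45   69 2149] [133.2527  88.8036]
[ 300  217   37   46 1362] [317.8627 239.9574]
d [114.1 192.5  45. ] | 5.5 a [ 0.003   0.0103 -0.0348] | 0.3 t 19.97 q7 72.4
```

Glue stick stands as placed: its cap column is 318 and bottom row 263, both as predicted. Now the USB stick.

```bash
python3 -m crank '[{"dx":114,"dy":192,"dz":0,"ax":0,"ay":0,"az":-0.035,"fingers":40},{"dx":114,"dy":192,"dz":0,"ax":0,"ay":0,"az":-0.035,"fingers":40},{"dx":114,"dy":192,"dz":0,"ax":0,"ay":0,"az":-0.035,"fingers":40},{"dx":114,"dy":192,"dz":40,"ax":0,"ay":0,"az":-0.035,"fingers":40},{"dx":114,"dy":192,"dz":45,"ax":0,"ay":0,"az":-0.035,"fingers":40},{"dx":114,"dy":192,"dz":45,"ax":0,"ay":0,"az":-0.035,"fingers":40},{"dx":114,"dy":192,"dz":45,"ax":0,"ay":0,"az":-0.035,"fingers":40},{"dx":114,"dy":192,"dz":45,"ax":0,"ay":0,"az":-0.035,"fingers":40},{"dx":114,"dy":192,"dz":45,"ax":0,"ay":0,"az":-0.035,"fingers":40},{"dx":114,"dy":192,"dz":45,"ax":0,"ay":0,"az":-0.035,"fingers":40},{"dx":114,"dy":192,"dz":45,"ax":0,"ay":0,"az":-0.035,"fingers":40}]'
python3 - <<'E'
from h import *
np.set_printoptions(precision=4,suppress=True)
snap('wrist','w14');print(r.observe()['ee_pos'])
print(w2px('w14',[[.564,.2865,.0085]]))
im=cv2.imread('pics/w14.png');hsv=cv2.cvtColor(im,cv2.COLOR_BGR2HSV).astype(int)
m=(hsv[...,2]<60).astype(np.uint8);m[290:]=0
m=cv2.medianBlur(m,3)
n,l,s,c=cv2.connectedComponentsWithStats(m)
for i in range(1,n):
    if s[i,4]>150:
        print(s[i],c[i])
        q=cv2.findContours((l==i).astype(np.uint8),0,1)[0][0].reshape(-1,2)
        print(cv2.minAreaRect((px2w('w14',q,.0085)[:,:2]*1e4).astype(np.float32)))
print(im[180:285:4,322].tolist())
go(.568,.2862,.003,85)
E
```

```text
t: 20.88
ee_pos: [0.561, 0.2838, 0.1436]
orientation: [[-0.996, 0.089, 0.001], [0.089, 0.996, -0.0], [-0.001, -0.0, -1.0]]
wrist_force: [0.6, -0.3, 0.2]
width: 0.472
grip_force: 0.0
[0.5608 0.284  0.1436]
[[322.9138 235.9505]]
[ 310  220   23   47 1027] [320.6456 243.2327]
((5690.9814453125, 2847.2001953125), (150.75244140625, 327.875732421875), 84.55503845214844)
[ 95 223   9  66 166] [ 98.3735 255.3795]
((5645.08056640625, 1293.786865234375), (22.907785415649414, 474.5816650390625), 82.31928253173828)
[  0 232  14  15 178] [  6.2753 238.8539]
((5462.03662109375, 669.8592529296875), (94.43753814697266, 104.07731628417969), 77.55223083496094)
[  0 253  17  15 212] [  7.8632 260.2075]
((5614.9130859375, 636.3375244140625), (118.54206085205078, 105.21294403076172), 77.5782241821289)
[  0 274  20  14 218] [  9.8349 280.7569]
((5766.509765625, 605.7166137695312), (134.2611846923828, 98.73680877685547), 85.14094543457031)
[ 24 275  19  15 203] [ 33.9754 281.798 ]
((5792.22216796875, 776.8212890625), (131.15206909179688, 102.08860778808594), 79.63875579833984)
[ 48 277  19  13 201] [ 57.3085 282.9403]
((5814.8798828125, 947.544677734375), (129.93881225585938, 91.04967498779297), 85.10848236083984)
[ 72 278  19  12 179] [ 81.2123 283.0615]
((5833.615234375, 1120.38818359375), (128.27069091796875, 83.35890197753906), 85.03849792480469)
[[167, 168, 170], [173, 172, 177], [168, 167, 170], [161, 163, 168], [154, 157, 161], [133, 138, 144], [151, 159, 168], [150, 159, 167], [148, 155, 164], [147, 154, 162], [61, 62, 65], [12, 15, 12], [15, 15, 14], [12, 11, 6], [15, 13, 11], [18, 16, 16], [17, 4, 10], [20, 20, 15], [20, 14, 8], [18, 21, 14], [30, 28, 30], [25, 21, 23], [95, 98, 100], [149, 150, 155], [169, 167, 172], [169, 167, 173], [167, 168, 170]]
d [ -6.8   2.8 140.6] | 3.4 a [-0.      0.0011 -0.0019] | 0.0 t 20.93 q7 53.0
```

```bash
python3 -m crank '[{"dx":-5.7,"dy":1.3,"dz":35,"ax":0,"ay":0,"az":0,"fingers":40},{"dx":-5.7,"dy":1.3,"dz":75,"ax":0,"ay":0,"az":0,"fingers":40},{"dx":-5.7,"dy":1.3,"dz":110,"ax":0,"ay":0,"az":0,"fingers":40},{"dx":-5.7,"dy":1.3,"dz":132,"ax":0,"ay":0,"az":0,"fingers":40},{"dx":-5.7,"dy":1.3,"dz":139,"ax":0,"ay":0,"az":0,"fingers":40},{"dx":-5.7,"dy":1.3,"dz":139,"ax":0,"ay":0,"az":0,"fingers":40},{"dx":-5.7,"dy":1.3,"dz":139,"ax":0,"ay":0,"az":0,"fingers":40},{"dx":-5.7,"dy":1.3,"dz":139,"ax":0,"ay":0,"az":0,"fingers":40}]'
python3 -m crank '[{"dx":0,"dy":0,"dz":0,"ax":0,"ay":0,"az":0,"fingers":25},{"dx":0,"dy":0,"dz":0,"ax":0,"ay":0,"az":0,"fingers":10},{"dx":0,"dy":0,"dz":0,"ax":0,"ay":0,"az":0,"fingers":10},{"dx":0,"dy":0,"dz":0,"ax":0,"ay":0,"az":0,"fingers":10},{"dx":0,"dy":0,"dz":0,"ax":0,"ay":0,"az":0,"fingers":10},{"dx":0,"dy":0,"dz":0,"ax":0,"ay":0,"az":0,"fingers":10}]'
python3 - <<'E'
from h import *
print(r.observe()['ee_pos'])
go(.45,-.13,.15,-6.5,sym=False)
E
```

```text
t: 21.6
ee_pos: [0.5673, 0.2869, 0.0063]
orientation: [[-0.996, 0.087, 0.003], [0.087, 0.996, 0.002], [-0.003, 0.002, -1.0]]
wrist_force: [0.6, 0.2, 0.1]
width: 0.464
grip_force: 0.0
t: 22.1
ee_pos: [0.5666, 0.2868, 0.006]
orientation: [[-0.996, 0.087, 0.002], [0.087, 0.996, 0.001], [-0.002, 0.001, -1.0]]
wrist_force: [-1.0, -0.5, 7.8]
width: 0.162
grip_force: 58.5
[0.56662068 0.28684204 0.005994  ]
d [  79.7 -425.2 -144.8] | 10.9 a [2.8000e-03 6.0000e-04 1.5974e+00] | 12.8 t 22.1 q7 52.8
```

```bash
python3 -m crank '[{"dx":0,"dy":0,"dz":-40,"ax":0,"ay":0,"az":0,"fingers":10},{"dx":0,"dy":0,"dz":-80,"ax":0,"ay":0,"az":0,"fingers":10},{"dx":80,"dy":-425,"dz":-145,"ax":0,"ay":0,"az":1.597,"fingers":10},{"dx":80,"dy":-425,"dz":-145,"ax":0,"ay":0,"az":1.597,"fingers":10},{"dx":80,"dy":-425,"dz":-145,"ax":0,"ay":0,"az":1.597,"fingers":10},{"dx":80,"dy":-425,"dz":-145,"ax":0,"ay":0,"az":1.597,"fingers":10},{"dx":80,"dy":-425,"dz":-145,"ax":0,"ay":0,"az":1.597,"fingers":10},{"dx":80,"dy":-425,"dz":-145,"ax":0,"ay":0,"az":1.597,"fingers":10},{"dx":80,"dy":-425,"dz":-145,"ax":0,"ay":0,"az":1.597,"fingers":10},{"dx":80,"dy":-425,"dz":-145,"ax":0,"ay":0,"az":1.597,"fingers":10},{"dx":80,"dy":-425,"dz":-145,"ax":0,"ay":0,"az":1.597,"fingers":10},{"dx":80,"dy":-425,"dz":-145,"ax":0,"ay":0,"az":1.597,"fingers":10}]'
python3 -c "
from h import *
go(.4594,-.1403,.15,-6.5,sym=False)"
```

```text
t: 23.1
ee_pos: [0.454, -0.1121, 0.1472]
orientation: [[-0.226, 0.974, 0.002], [0.974, 0.226, 0.001], [0.0, 0.002, -1.0]]
wrist_force: [0.4, 0.6, -0.3]
width: 0.163
grip_force: 58.6
d [-28.6  -1.1  -2.8] | 0.7 a [ 0.002  -0.0004  0.3415] | 2.7 t 23.1 q7 31.9
```

Also check the clip tin pose from here with a fresh image before the final descent.

```bash
python3 -m crank '[{"dx":-28,"dy":-1,"dz":0,"ax":0,"ay":0,"az":0.341,"fingers":10},{"dx":-28,"dy":-1,"dz":0,"ax":0,"ay":0,"az":0.341,"fingers":10},{"dx":-28,"dy":-1,"dz":0,"ax":0,"ay":0,"az":0.341,"fingers":10},{"dx":-28,"dy":-1,"dz":0,"ax":0,"ay":0,"az":0.341,"fingers":10},{"dx":-28,"dy":-1,"dz":0,"ax":0,"ay":0,"az":0.341,"fingers":10},{"dx":-28,"dy":-1,"dz":0,"ax":0,"ay":0,"az":0.341,"fingers":10},{"dx":-28,"dy":-1,"dz":0,"ax":0,"ay":0,"az":0.341,"fingers":10},{"dx":-28,"dy":-1,"dz":0,"ax":0,"ay":0,"az":0.341,"fingers":10},{"dx":-28,"dy":-1,"dz":0,"ax":0,"ay":0,"az":0.341,"fingers":10}]'
python3 - <<'E'
from h import *
np.set_printoptions(precision=4,suppress=True)
snap('wrist','w15');go(.4594,-.1403,.0095,-6.5,sym=False);e=r.observe()['ee_pos']
im=cv2.imread('pics/w15.png');hsv=cv2.cvtColor(im,cv2.COLOR_BGR2HSV).astype(int)
print('exp usb origin',w2px('w15',[[e[0]+.0005,e[1]+.004,e[2]+.0025]]))
m=(hsv[...,2]<45).astype(np.uint8);m[:180]=0;m[:,:250]=0;m[:,400:]=0
n,l,s,c=cv2.connectedComponentsWithStats(cv2.medianBlur(m,3))
for i in range(1,n):
    if s[i,4]>150: print(s[i],c[i])
col=im[180:420:4,320].mean(1).astype(int);print(list(zip(range(180,420,4),col)))
E
```

```text
t: 23.85
ee_pos: [0.4601, -0.1378, 0.1461]
orientation: [[0.105, 0.994, 0.0], [0.994, -0.105, 0.0], [0.0, 0.0, -1.0]]
wrist_force: [0.7, -0.7, -0.6]
width: 0.162
grip_force: 58.6
d [ -2.4  -0.4 136.6] | 3.3 a [ 0.0001 -0.0001  0.0073] | 0.1 t 23.9 q7 18.8
exp usb origin [[320.4296 310.8282]]
[  250   281   150   199 21125] [324.2852 393.4534]
[(180, np.int64(139)), (184, np.int64(148)), (188, np.int64(137)), (192, np.int64(126)), (196, np.int64(119)), (200, np.int64(127)), (204, np.int64(142)), (208, np.int64(159)), (212, np.int64(163)), (216, np.int64(144)), (220, np.int64(130)), (224, np.int64(118)), (228, np.int64(127)), (232, np.int64(128)), (236, np.int64(147)), (240, np.int64(155)), (244, np.int64(157)), (248, np.int64(134)), (252, np.int64(190)), (256, np.int64(188)), (260, np.int64(186)), (264, np.int64(188)), (268, np.int64(178)), (272, np.int64(178)), (276, np.int64(173)), (280, np.int64(160)), (284, np.int64(1)), (288, np.int64(10)), (292, np.int64(3)), (296, np.int64(6)), (300, np.int64(6)), (304, np.int64(14)), (308, np.int64(16)), (312, np.int64(17)), (316, np.int64(7)), (320, np.int64(8)), (324, np.int64(13)), (328, np.int64(6)), (332, np.int64(13)), (336, np.int64(5)), (340, np.int64(9)), (344, np.int64(17)), (348, np.int64(26)), (352, np.int64(34)), (356, np.int64(36)), (360, np.int64(40)), (364, np.int64(35)), (368, np.int64(203)), (372, np.int64(223)), (376, np.int64(223)), (380, np.int64(224)), (384, np.int64(223)), (388, np.int64(223)), (392, np.int64(221)), (396, np.int64(222)), (400, np.int64(222)), (404, np.int64(220)), (408, np.int64(223)), (412, np.int64(224)), (416, np.int64(222))]
```

```bash
python3 -m crank '[{"dx":-3.6,"dy":-0.4,"dz":35,"ax":0,"ay":0,"az":0.007,"fingers":10},{"dx":-3.6,"dy":-0.4,"dz":70,"ax":0,"ay":0,"az":0.007,"fingers":10},{"dx":-3.6,"dy":-0.4,"dz":100,"ax":0,"ay":0,"az":0.007,"fingers":10},{"dx":-3.6,"dy":-0.4,"dz":120,"ax":0,"ay":0,"az":0.007,"fingers":10},{"dx":-3.6,"dy":-0.4,"dz":120,"ax":0,"ay":0,"az":0.007,"fingers":10},{"dx":-3.6,"dy":-0.4,"dz":120,"ax":0,"ay":0,"az":0.007,"fingers":10},{"dx":-3.6,"dy":-0.4,"dz":120,"ax":0,"ay":0,"az":0.007,"fingers":10},{"dx":-3.6,"dy":-0.4,"dz":120,"ax":0,"ay":0,"az":0.007,"fingers":10}]'
python3 -c "
from h import *
go(.4593,-.1415,.0095,-6.5,sym=False)"
```

```text
t: 24.57
ee_pos: [0.4605, -0.1419, 0.0275]
orientation: [[0.114, 0.994, 0.003], [0.994, -0.114, -0.001], [-0.0, 0.003, -1.0]]
wrist_force: [0.4, 0.2, -0.4]
width: 0.162
grip_force: 58.7
d [ 0.3 -1.3 18. ] | 0.4 a [ 0.0028  0.0003 -0.0004] | 0.0 t 24.57 q7 26.0
```

```bash
python3 -m crank '[{"dx":0,"dy":-0.5,"dz":8,"ax":0,"ay":0,"az":0,"fingers":10},{"dx":0,"dy":-0.5,"dz":14,"ax":0,"ay":0,"az":0,"fingers":10},{"dx":0,"dy":-0.5,"dz":17,"ax":0,"ay":0,"az":0,"fingers":10},{"dx":0,"dy":-0.5,"dz":17,"ax":0,"ay":0,"az":0,"fingers":10},{"dx":0,"dy":-0.5,"dz":17,"ax":0,"ay":0,"az":0,"fingers":10}]'
python3 -m crank '[{"dx":0,"dy":0,"dz":1,"ax":0,"ay":0,"az":0,"fingers":10},{"dx":0,"dy":0,"dz":1,"ax":0,"ay":0,"az":0,"fingers":10},{"dx":0,"dy":0,"dz":1,"ax":0,"ay":0,"az":0,"fingers":10}]'
```

```text
t: 24.98
ee_pos: [0.4588, -0.1413, 0.009]
orientation: [[0.114, 0.994, -0.0], [0.994, -0.114, 0.0], [0.0, -0.0, -1.0]]
wrist_force: [-0.9, 0.0, 2.3]
width: 0.161
grip_force: 59.1
t: 25.23
ee_pos: [0.4588, -0.1413, 0.0088]
orientation: [[0.114, 0.993, 0.0], [0.993, -0.114, 0.001], [0.001, 0.0, -1.0]]
wrist_force: [-4.0, 2.3, 16.1]
width: 0.157
grip_force: 61.3
```

```bash
python3 -m crank '[{"dx":0,"dy":0,"dz":-1.5,"ax":0,"ay":0,"az":0,"fingers":10},{"dx":0,"dy":0,"dz":-1.5,"ax":0,"ay":0,"az":0,"fingers":16},{"dx":0,"dy":0,"dz":-1.5,"ax":0,"ay":0,"az":0,"fingers":20},{"dx":0,"dy":0,"dz":-1.5,"ax":0,"ay":0,"az":0,"fingers":26},{"dx":0,"dy":0,"dz":-1.5,"ax":0,"ay":0,"az":0,"fingers":26},{"dx":0,"dy":0,"dz":-1.5,"ax":0,"ay":0,"az":0,"fingers":26},{"dx":0,"dy":0,"dz":-10,"ax":0,"ay":0,"az":0,"fingers":26},{"dx":0,"dy":0,"dz":-30,"ax":0,"ay":0,"az":0,"fingers":26},{"dx":0,"dy":0,"dz":-60,"ax":0,"ay":0,"az":0,"fingers":26},{"dx":0,"dy":0,"dz":-100,"ax":0,"ay":0,"az":0,"fingers":26},{"dx":0,"dy":0,"dz":-140,"ax":0,"ay":0,"az":0,"fingers":26},{"dx":0,"dy":0,"dz":-180,"ax":0,"ay":0,"az":0,"fingers":26}]'
python3 -m crank '[{"dx":0,"dy":0,"dz":0,"ax":0,"ay":0,"az":0,"fingers":26},{"dx":0,"dy":0,"dz":0,"ax":0,"ay":0,"az":0,"fingers":26},{"dx":0,"dy":0,"dz":0,"ax":0,"ay":0,"az":0,"fingers":26}]'
python3 - <<'E'
from h import *
np.set_printoptions(precision=4,suppress=True)
snap('wrist','w16');snap('top','t4')
im=cv2.imread('pics/w16.png');hsv=cv2.cvtColor(im,cv2.COLOR_BGR2HSV).astype(int)
print(w2px('w16',[[.46,-.1363,.0115],[.524,-.1436,.029]]))
m=(hsv[...,2]<45).astype(np.uint8);m[310:]=0
n,l,s,c=cv2.connectedComponentsWithStats(cv2.medianBlur(m,3))
for i in range(1,n):
    if s[i,4]>150:
        q=cv2.findContours((l==i).astype(np.uint8),0,1)[0][0].reshape(-1,2);print(s[i],c[i],cv2.minAreaRect((px2w('w16',q,.0115)[:,:2]*1e4).astype(np.float32)))
# clip: low saturation vs cork near predicted centre
for fn in('w16',):
    h=cv2.cvtColor(cv2.imread('pics/'+fn+'.png'),cv2.COLOR_BGR2HSV).astype(int)
    mm=((h[...,1]<75)&(h[...,2]>70)).astype(np.uint8);mm=cv2.morphologyEx(mm,cv2.MORPH_OPEN,np.ones((5,5)))
    n,l,s,c=cv2.connectedComponentsWithStats(mm)
    for i in range(1,n):
        if s[i,4]>1000:
            q=cv2.findContours((l==i).astype(np.uint8),0,1)[0][0].reshape(-1,2);print(s[i],cv2.minAreaRect((px2w(fn,q,.029)[:,:2]*1e4).astype(np.float32)))
E
```

```text
t: 26.23
ee_pos: [0.4579, -0.1416, 0.1902]
orientation: [[0.114, 0.993, -0.001], [0.993, -0.114, -0.0], [-0.0, -0.001, -1.0]]
wrist_force: [1.0, -0.1, -1.1]
width: 0.302
grip_force: 0.0
t: 26.48
ee_pos: [0.4584, -0.1412, 0.1881]
orientation: [[0.113, 0.994, 0.0], [0.994, -0.113, 0.0], [0.0, 0.0, -1.0]]
wrist_force: [-1.1, 0.2, 0.3]
width: 0.304
grip_force: 0.0
[[320.8623 214.0058]
 [408.5911 218.545 ]]
[   0    5   12  204 1515] [  5.0436 102.3901] ((2360.98046875, -334.28253173828125), (1456.8314208984375, 66.60589599609375), 74.69335174560547)
[311 204  19  40 753] [319.9655 223.4263] ((4584.73095703125, -1438.801513671875), (310.6072082519531, 141.81732177734375), 83.4854507446289)
[     0      0    640    434 133927] ((4483.55078125, -1537.8916015625), (3362.429443359375, 5350.2138671875), 84.11117553710938)
[ 370    0  113  100 7041] ((5423.7568359375, -305.8499755859375), (616.0042114257812, 745.0545043945312), 83.97917175292969)
```

Run:
```python
from h import *
from scipy.optimize import minimize
np.set_printoptions(precision=4,suppress=True)
im=cv2.imread('pics/w16.png');s=cv2.cvtColor(im,cv2.COLOR_BGR2HSV)[...,1].astype(int)
for row in(200,218,235): print(row,[(x,int(s[row-1:row+2,x].mean())) for x in range(345,470,4)])
def rect(c,a,sx,sy,z):
    M=np.array([(-sx,-sy),(-sx,sy),(sx,sy),(sx,-sy)])/2e3;a=np.radians(a)
    return np.c_[c+M@np.array([[np.cos(a),np.sin(a)],[-np.sin(a),np.cos(a)]]),[z]*4]
print(w2px('w16',rect([.524,-.1436],-6.5,63,96,.029)))
# unmoved check: register patches initial vs now in top image
A=cv2.cvtColor(cv2.imread('pics/top0.png'),6).astype(np.float32);B=cv2.cvtColor(cv2.imread('pics/t4.png'),6).astype(np.float32)
for n,(x,y,w,h) in dict(clip=(440,255,60,48),calc=(328,232,50,70),mouse=(222,168,48,64),tape=(330,120,66,66)).items():
    p=A[y:y+h,x:x+w];R=cv2.matchTemplate(B[y-6:y+h+6,x-6:x+w+6],p,cv2.TM_CCOEFF_NORMED);_,v,_,l=cv2.minMaxLoc(R);print(n,round(v,3),l[0]-6,l[1]-6)
```

```text
200 [(345, 134), (349, 135), (353, 135), (357, 133), (361, 120), (365, 7), (369, 6), (373, 21), (377, 17), (381, 25), (385, 23), (389, 23), (393, 23), (397, 15), (401, 15), (405, 22), (409, 23), (413, 24), (417, 28), (421, 16), (425, 23), (429, 25), (433, 25), (437, 21), (441, 18), (445, 5), (449, 9), (453, 129), (457, 136), (461, 135), (465, 137), (469, 134)]
218 [(345, 134), (349, 133), (353, 134), (357, 128), (361, 11), (365, 7), (369, 6), (373, 22), (377, 20), (381, 24), (385, 25), (389, 25), (393, 26), (397, 18), (401, 20), (405, 25), (409, 18), (413, 25), (417, 23), (421, 23), (425, 26), (429, 25), (433, 23), (437, 19), (441, 21), (445, 8), (449, 38), (453, 135), (457, 136), (461, 129), (465, 134), (469, 134)]
235 [(345, 133), (349, 135), (353, 133), (357, 132), (361, 74), (365, 8), (369, 5), (373, 24), (377, 13), (381, 25), (385, 25), (389, 22), (393, 23), (397, 15), (401, 22), (405, 25), (409, 23), (413, 17), (417, 20), (421, 21), (425, 21), (429, 24), (433, 20), (437, 18), (441, 16), (445, 8), (449, 98), (453, 133), (457, 136), (461, 133), (465, 132), (469, 134)]
[[363.966  280.186 ]
 [367.7038 151.7516]
 [456.6275 151.9909]
 [446.0793 280.0801]]
clip 0.997 0 0
calc 0.445 0 0
mouse 0.635 0 0
tape 0.684 0 0
```

```bash
python3 -c "
from rig import r
print(r.close_job())"
```

```text
the job is handed in; nothing more can be done
None
```

The job is handed in at about 26 s of the 102 s allowed. The mint tin, eraser, glue stick and USB stick were placed in that order, all within about 2 mm of target by my camera checks. I read "3 cm" as mostly to each object's centre, so the glue stick's axis is about 3.1 cm beyond the display end, and the USB stick's centre line about 3.2 cm from the clip tin's near side with a 2.4 cm gap. The clip tin, calculator, mouse and tape roll showed no shift in the final top view, though the match was weak (shadow) for all but the clip tin.

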